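# Seat the filter disc in the watering station

## Task

Pick up the solid metal filter disc, lay it flat on the open front end of the watering station's plate and let go, then slide it along the plate, between the rails and under the clear bridge, until it drops into the shallow round pocket and lies flat in it. The pocket's exact place is found only by feel: push gently, stop as soon as the disc has dropped, never force it, and leave the gasket, jar and fan where they are.

Things in the scene. Friction and masses are not known exactly. Their poses are not given: they have to be found in the camera images.
- disc_center (a point): centre (half-way up) of the filter disc: a plain solid grey metal disc without a hole, 48 mm diameter, 8 mm thick, 50 to 100 g, lying flat on the bench at the start (this point 4 mm above the bench)
- station: black base fixed to the bench, 240 (x) x 124 mm (y); origin: centre of its underside, x = sliding direction, open end to bridge, z up. In it an aluminium plate 190 x 110 mm, top 18 mm above the bench. A disc on the plate has its centre at z = 22 mm, in the pocket at 19. Edge walls 1 mm above the plate at y = +-56 to 61. Sliding takes under 1.5 N; stop at 2 to 4 N; 20 N does harm
- load_spot (a point): point on the plate's top, in the middle of its open front end, at x = -58 mm, y = 0 of the station: lay the disc here. Nothing stands on the plate from 25 mm behind to 25 mm ahead of it. From 28 mm ahead (inner width 78 mm) to 56 mm ahead two grey rails 6 mm high narrow to a channel 51 mm wide centred on y = 0, which runs to x = 94 mm of the station
- pocket_range (a point): point on the plate's top, x = 38 mm, y = 0 of the station. The pocket (51 mm round, 3 mm deep) is centred at y = 0 up to 18 mm before or behind it, unmeasured. A clear bridge spans it from 6 mm before its centre to 44 mm beyond: underside 11, top 15 mm above the plate. Push the disc's rim from behind, fingers shut, tips 2 mm above the plate, 15 mm/s; it drops 3 mm, then its rigid wall stops it
- gasket: bystander: flat black rubber ring, 50 mm outside, 30 mm hole, 6 mm thick, lying on the bench; origin at the centre of its underside
- jar: bystander: small amber glass jar, 48 mm diameter, 55 mm tall; origin at the centre of its underside
- fan: bystander: black square fan standing on edge, 80 mm wide, 80 mm tall, 25 mm deep; origin at the centre of its underside
Mind the look-alikes: they are no part of the job. What is shaped like the part that bears disc_center but red is not meant.

How it is judged (in metres and radians):
On the way:
1. the disc lies flat and let go on the open front end of the plate, in front of the bridge (x of disc_center in the frame of station between -0.09 and 0 m and y of disc_center in the frame of station between -0.03 and 0.03 m and z of disc_center in the frame of station between 0.0205 and 0.0235 m and angle between the z axis of disc_center and the z axis of station, either way round below 0.06 rad and contact force between the fingers and disc below 0.1 N), for 0.1 s.
At the end, for the whole second after the job is handed in: the disc lies flat (within 0.05 rad) and at rest in the pocket: its centre 17.5 to 20.2 mm above the station's underside, within 3 mm of the channel's centre line and 17 to 59 mm along the station's x, which is possible only inside the pocket; let go (x of disc_center in the frame of station between 0.017 and 0.059 m and y of disc_center in the frame of station between -0.003 and 0.003 m and z of disc_center in the frame of station between 0.0175 and 0.0202 m and angle between the z axis of disc_center and the z axis of station, either way round below 0.05 rad and linear speed of disc below 0.01 m/s); the robot touches nothing.
It fails at once if the disc is pressed against the station (plate, pocket, rails, bridge) with more than 20 N (contact force between disc and station above 20 N).
It fails at once if the robot presses on the station itself with more than 20 N (contact force between any of the fingers, the arm and station above 20 N).
It fails at once if the gasket, jar or fan is moved by more than 20 mm (distance of any of gasket, jar, fan from where it was at the start of the episode above 0.02 m).
It also fails if it takes over 58 s, if anything falls off the work surface, if the arm or the gripper's body presses on something with over 40 N, if the wrist force passes 120 N, or if a joint passes its speed limit or range.

## Robot

A 6-joint arm with a two-finger parallel gripper is mounted at the origin on the work surface. World frame = base frame: x ahead of the robot, y to its left, z up, the work surface at z = 0. Lengths are in m, angles in degrees, forces in N, time in s.
With the tool pointing down it reaches from about 0.4 to 0.825 m from the base axis. Payload 7 kg.
Tool frame: the origin (TCP) lies at the very end of the fingers, on their centre line; the grasp point (between the pads) lies 19 mm behind it (ctrl.grip_depth is the z of the grasp point in the tool frame, in m); z points along the fingers, y is the direction in which the jaws open and shut (so a half turn about z gives the same grasp; the last joint's range is limited). The gripper opens to 88 mm and grips with 3 to 60 N. Pads are 19 mm wide; open, the fingers measure 130 mm over their backs; the gripper's body (78 mm by 193 mm) begins 47 mm behind the grasp point.
Start: joints at [91.392, 20.546, 0.682, 0, -70.136, -16.507], TCP at [0.176, 0.652, 0.227] pointing down, gripper open.
Joint ranges: [-176.03, 176.03], [-82.01, 121.73], [-58.28, 71.71], [-173.87, 95.51], [-174.79, -0.11], [-173.66, 173.66]. Speed limits (degrees/s): [136.94, 136.94, 172.46, 180, 180, 180].

## Interface

Orientations are given as [roll, pitch, yaw] about the fixed x, y, z axes, in that order (R = Rz(yaw) Ry(pitch) Rx(roll)).
In Python, from plant import telemetry, snapshot, job, models, ctrl gives the robot as it stands.
- The arm moves only by the tool jog_arm, never from a script. Its argument "targets" is text: rows parted by semicolons, each of 7 numbers parted by spaces: the shift along the tool's x, y, z in m, then the turn, a rotation vector about the tool's x, y, z in degrees, then the gripper command: -1 is shut, 1 is fully open, values between are in proportion. A call has exactly 8 rows; each row is the pose to reach, as a shift and turn from the pose measured when the call began, along the tool's axes at that moment; what a row does not reach only later rows make up. A row lasts 1/8 s, in which the tool goes at most 62.5 mm and 10.7 degrees, less where a joint would pass 70% of its speed; a pose out of reach is approached as far as the arm can. A call with a gripper value outside its range is refused whole. The fingers move at their own pace and stop on an object; the grip force is fixed at half the most. Time passes only in rows, so rows that repeat a pose let the fingers close, or fill a call up. It gives the time, the measured TCP pose, the force and the opening at its end, in the units of the state.
- telemetry.get_obs(): the state, without advancing time (a new reading comes with each control period).
- snapshot(name): name is "scene" or "top"; returns a dict with "img" (420x560x3 uint8, red, green, blue), "range_z" (420x560 float32, m along the optical axis (not along the pixel's ray), 0 where there is no reading), "intrinsics" (3x3 intrinsics, pixels), "R" (3x3) and "t" (3): a world point X has camera coordinates R X + t. Camera axes: x right, y down, z forward; pixel columns grow to the right and rows downward; lengths in m; the calibration is good to about 2 mm. A picture is of the moment at which its call begins.
- job.close_job(): hands the job in, once; it reports no verdict.
Trained networks look in a picture, given as the dict that the camera call returned (one of the last four; its "shot" number tells which), for a name from the list of things; names that differ only in an ending like _2 or _b are one class to them, and where a whole thing is asked for, a point or a joint stands for the part that bears it (a point fixed in the world has none). Each returns a list of dicts, best first, with "conf" (0 to 1); they miss things now and then, are a little off and sometimes report something else, mostly with a low value. They report only what shows in the picture. A call takes as long as a camera call. They do not tell look-alikes from the thing itself.
- models.cut_out(name, picture): "region" (420x560 bool, what is visible of it) and "uv" ([column, row] in pixels, amid what is visible of it).
- models.spot_point(name, picture): "uv" ([column, row] in pixels: a listed point, or the origin of a listed thing).
The state is a dict: "clock": time; "joint_pos": joint angles; "qvel": joint speeds; "tau": joint torques, N m; "tool_pos": TCP position; "orientation": TCP orientation; "force": force on the tool from outside, world axes, zero at the start; "moment": the same for the moment, N m; "opening": finger opening in m.
Only numpy, scipy, OpenCV 4.12 (cv2) and the standard library are available. Lean on these libraries where they do the work, as an engineer would, in place of code of your own. Each camera call takes 0.05 s, during which the arm holds its last target.

## Working session

There is one attempt and no reset: what is moved stays moved. The work goes in short steps, Python scripts to look and compute and a tool call to move; the robot and the scene stay as the last step left them, time stands still between calls to the robot, and variables do not carry over. Pictures are saved under pics/ and viewed, and the job is handed in when it is done.

Besides the shell and the picture viewer there is one more tool, called after ">>>" as a command line: name --argument value ..., lists and objects as JSON in quotes. jog_arm: Moves the arm, as the interface text tells. Its arguments: {"type":"object","properties":{"targets":{"type":"string"}},"required":["targets"]}

```bash
ls; mkdir -p pics
cat > h.py <<'E'
import numpy as np, cv2
from scipy.spatial.transform import Rotation as Rot
from plant import telemetry, snapshot, job, models, ctrl
def save(p,n): cv2.imwrite('pics/'+n, p['img'][:,:,::-1])
def ray(p,uv,z):
    K,R,t=p['intrinsics'],p['R'],p['t']
    d=R.T@np.linalg.solve(K,[uv[0],uv[1],1]); c=-R.T@t
    return c+d*(z-c[2])/d[2]
def pts(p):
    K,R,t=p['intrinsics'],p['R'],p['t']; Z=p['range_z']
    v,u=np.mgrid[:Z.shape[0],:Z.shape[1]]
    c=np.stack([u,v,np.ones_like(u)],-1)@np.linalg.inv(K).T*Z[...,None]
    return (c-t)@R
def proj(p,X):
    q=p['intrinsics']@(p['R']@np.array(X)+p['t']); return q[:2]/q[2]
E
python3 - <<'E'
from h import *
print(telemetry.get_obs())
for n in ['top','scene']:
    p=snapshot(n); save(p,n+'0.png'); P=pts(p)
    print(n,'cam',-p['R'].T@p['t'])
    for o,z in [('disc_center',.004),('station',0),('load_spot',.018),('pocket_range',.018),('gasket',0),('jar',0),('fan',0)]:
        for d in models.spot_point(o,p)[:3]: print(o,round(d['conf'],2),np.round(d['uv'],1),ray(p,d['uv'],z).round(4))
    for d in models.cut_out('disc_center',p)[:3]:
        m=d['region']; print('cut',d['conf'],d['uv'],p['img'][m].mean(0),m.sum(),np.median(P[m],0))
E
```

```text
pics
{'clock': 0.0, 'joint_pos': array([ 9.13899161e+01,  2.05928335e+01,  6.34428180e-01, -1.96108322e-02,
       -7.01374970e+01, -1.65061544e+01]), 'qvel': array([-0.05706491, -0.02522209, -0.01859725, -0.01675795,  0.11926341,
       -0.01341301]), 'tau': array([ 3.65491906e-04, -5.82710230e+01,  2.93077809e+01,  6.99805051e+00,
        7.07758343e-03, -1.36320973e-04]), 'tool_pos': array([0.17593542, 0.65115794, 0.2256135 ]), 'orientation': array([ 1.79902812e+02, -9.57449986e-03, -1.51229088e+01]), 'force': array([ 0.08663297, -0.02448036, -0.65341368]), 'moment': array([-0.01457521, -0.0267704 ,  0.0402494 ]), 'opening': 0.08762529592502909}
top cam [0.56051521 0.05965846 0.84173722]
disc_center 0.94 [288.4 302.6] [0.459 0.061 0.004]
disc_center 0.61 [235.1 311.1] [0.4438 0.1536 0.004 ]
station 0.77 [415.9 237.3] [ 0.5732 -0.1622  0.    ]
load_spot 0.8 [426.  273.4] [ 0.5114 -0.1738  0.018 ]
pocket_range 0.74 [420.1 216.6] [ 0.6085 -0.1652  0.018 ]
pocket_range 0.47 [233.  307.5] [0.4518 0.1557 0.018 ]
gasket 0.83 [171.7 274.5] [0.5062 0.2663 0.    ]
jar 0.79 [242.3 231.1] [0.
[... 446 characters left out ...]
6 -0.40998986  0.64840494]
disc_center 0.74 [187.1 285.7] [ 0.6018 -0.1643  0.004 ]
disc_center 0.73 [276.5 184.5] [0.4543 0.1528 0.004 ]
disc_center 0.6 [247.  202.1] [0.4671 0.0616 0.004 ]
station 0.89 [177.8 281.1] [ 0.5782 -0.1703  0.    ]
load_spot 0.6 [159.7 255.4] [ 0.5163 -0.1713  0.018 ]
pocket_range 0.55 [188.3 284.9] [ 0.6138 -0.167   0.018 ]
gasket 0.74 [326.2 176.4] [0.4954 0.2687 0.    ]
jar 0.7 [312.3 214. ] [0.5815 0.1497 0.    ]
fan 0.82 [392.  260.5] [0.7808 0.176  0.    ]
cut 0.69 [274.7, 184.9] [84.31168831 79.35930736 71.22510823] 231 [0.45055816 0.15449913 0.00601804]
cut 0.59 [250.4, 199.8] [106.06028369  21.15957447  18.60992908] 282 [0.46960781 0.0567341  0.00612328]
```

View pics/top0.png

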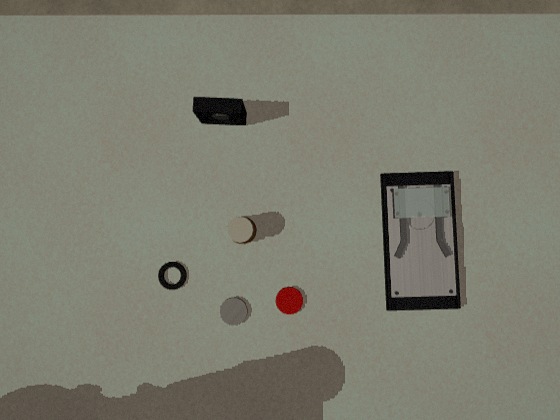

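View pics/scene0.png

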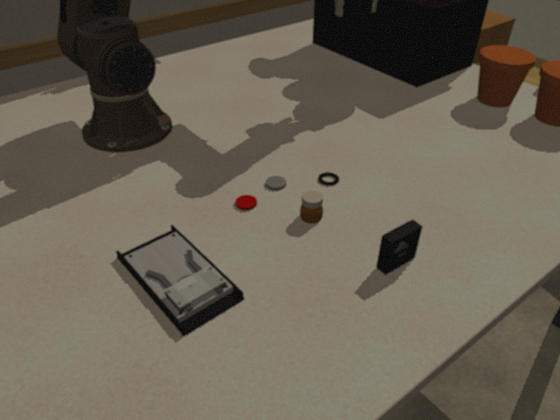

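The top picture shows the grey disc at (235,311), its red look-alike at (290,300) and the station at (420,240). The open end points down in the picture, towards the robot. Next I measure the disc and station precisely.

Run:
```python
from h import *
p=snapshot('top'); P=pts(p); im=p['img'].astype(int); g=im.sum(2)/3
big=cv2.resize(p['img'][165:315,370:475],None,fx=5,fy=5,interpolation=cv2.INTER_CUBIC); 
cv2.imwrite('pics/st.png',cv2.resize(big,(420,600))[:,:,::-1])
# disc: fit top rim z=.008
for name,box,z in [('disc',(210,285,262,335),.008)]:
    u0,v0,u1,v1=box
    H=P[v0:v1,u0:u1,2]; m=(H>.005)&(H<.012); print(m.sum())
    v,u=np.nonzero(m); q=np.array([ray(p,(a+u0,b+v0),z) for a,b in zip(u,v)])
    print('depth disc',q.mean(0),np.ptp(q,axis=0))
    r=[d for d in models.cut_out('disc_center',p) if abs(d['uv'][0]-235)<15][0]['region']
    v,u=np.nonzero(r); q=np.array([ray(p,(a,b),z) for a,b in zip(u,v)]); print('cut',q.mean(0),np.ptp(q,axis=0))
# station black frame
sub=(g<45); sub[:, :370]=0; sub[:160]=0; sub[325:]=0; sub[:,480:]=0
H=P[...,2]; m=((H>.01)&(H<.06)); m[:, :370]=0;m[:160]=0;m[325:]=0;m[:,480:]=0
for n,mm in [('dark',sub),('h',m)]:
    v,u=np.nonzero(mm); q=np.array([ray(p,(a,b),.018) for a,b in zip(u,v)])[:,:2].astype(np.float32)
    print(n,len(q),cv2.minAreaRect(q), np.median(P[mm][:,2]))
# bright plate
mm=(g>75)&m; mm=cv2.morphologyEx(mm.astype(np.uint8),cv2.MORPH_OPEN,np.ones((3,3)))>0
v,u=np.nonzero(mm); q=np.array([ray(p,(a,b),.018) for a,b in zip(u,v)])[:,:2].astype(np.float32)
print('plate',cv2.minAreaRect(q))
```

```text
586
depth disc [0.44415384 0.15661802 0.008     ] [0.04622904 0.04517824 0.        ]
cut [0.44439852 0.15685422 0.008     ] [0.0462592  0.04691256 0.        ]
dark 2825 ((0.568577229976654, -0.16394831240177155), (0.2347887009382248, 0.1260329931974411), 1.96931791305542) 0.007553971014137819
h 8224 ((0.568375825881958, -0.16473126411437988), (0.23465341329574585, 0.12405894696712494), 1.9840638637542725) 0.019041591174876922
plate ((0.5676942467689514, -0.16547581553459167), (0.18973274528980255, 0.1102338433265686), 1.9984577894210815)
```

View pics/st.png

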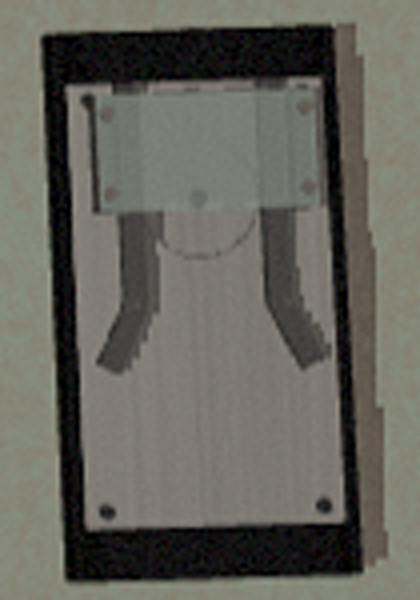

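```bash
cat >> h.py <<'E'
ST=np.array([0.568,-0.165,0.]); SY=np.radians(2.0)
SR=Rot.from_euler('z',SY).as_matrix()
def w(x,y,z=0): return ST+SR@np.array([x,y,z])
def go(target,yaw=-88.):
    o=telemetry.get_obs(); R=Rot.from_euler('xyz',o['orientation'],degrees=True)
    d=R.inv().apply(np.array(target)-o['tool_pos'])
    tr=(R.inv()*Rot.from_euler('xyz',[180,0,yaw],degrees=True)).as_rotvec(degrees=True)
    print('at',o['tool_pos'].round(4),o['orientation'].round(2),'t',round(o['clock'],2),'F',o['force'].round(2),'op',round(o['opening'],4))
    print('shift',d.round(4),'turn',tr.round(2)); return d,tr
E
python3 - <<'E'
from h import *
p=snapshot('top'); P=pts(p)
for x in (-118,-110,-100,-90,-70,-50,105,115):
    u=proj(p,w(x/1000,0,.018)); a,b=u.round().astype(int); print(x,P[b-1:b+2,a-2:a+3,2].mean().round(4))
# rectified view of plate at z=.018, 4px/mm
for z,n in [(.018,'rect18'),(.024,'rect24')]:
    src=np.float32([proj(p,w(x,y,z)) for x,y in [(-.1,-.062),(-.1,.062),(.1,.062),(.1,-.062)]])
    dst=np.float32([[0,620-620],[0,620],[]]) if 0 else np.float32([[0,496],[0,0],[800,0],[800,496]])
    M=cv2.getPerspectiveTransform(src,dst); r=cv2.warpPerspective(p['img'],M,(800,496),flags=cv2.INTER_CUBIC)
    cv2.line(r,(0,248),(800,248),(255,0,0),1)
    cv2.imwrite('pics/%s.png'%n,r[:,:,::-1])
d,t=go([.444,.157,.2])
E
```

```text
-118 0.0581
-110 0.0059
-100 0.0059
-90 0.0183
-70 0.0731
-50 0.0178
105 0.0067
115 0.007
at [0.176  0.6516 0.2266] [180.    -0.   -15.12] t 1.05 F [ 1.15 -0.74 -0.48] op 0.0883
shift [0.3877 0.4076 0.0266] turn [ 0.   -0.   72.88]
```

View pics/rect18.png

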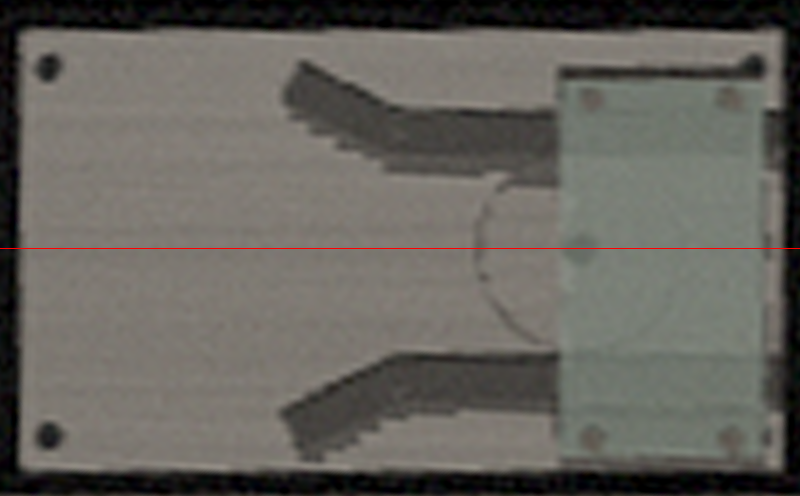

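The rectified plate confirms the station pose: the channel centre line sits at y≈0 and the station ends are only 6 mm high. The pocket's near rim shows at column 474, which puts its centre at x≈44 mm. That is a hint only, and I'll confirm it by feel. Now to the disc.

>>> jog_arm --targets "0.045 0.047 0 0 0 8 1;0.087 0.092 0 0 0 18 1;0.13 0.137 0 0 0 28 1;0.174 0.182 0 0 0 38 1;0.217 0.228 0 0 0 48 1;0.26 0.273 0 0 0 58 1;0.304 0.319 0.01 0 0 66 1;0.347 0.364 0.02 0 0 72.9 1"

```text
clock: 2.05
tool_pos: [0.4147, 0.212, 0.2077]
orientation: [-179.9, 0.1, -88.2]
force: [0.6, 1.0, -0.4]
opening: 0.0877
```

```bash
python3 -c "
from h import *
go([.4443,.1567,.06])"
```

```text
at [0.4147 0.212  0.2077] [-1.7992e+02  8.0000e-02 -8.8220e+01] t 2.05 F [ 0.6   1.01 -0.41] op 0.0877
shift [ 0.0564 -0.0276  0.1477] turn [-0.08  0.08 -0.22]
```

>>> jog_arm --targets "0.03 -0.015 0.02 0 0 0 1;0.056 -0.028 0.05 0 0 -0.2 1;0.0564 -0.0276 0.09 0 0 -0.2 1;0.0564 -0.0276 0.12 0 0 -0.2 1;0.0564 -0.0276 0.14 0 0 -0.2 1;0.0564 -0.0276 0.1477 0 0 -0.2 1;0.0564 -0.0276 0.1477 0 0 -0.2 1;0.0564 -0.0276 0.1477 0 0 -0.2 1"

```text
clock: 3.05
tool_pos: [0.4448, 0.1572, 0.0608]
orientation: [-179.9, 0.1, -88.0]
force: [0.3, -0.3, 0.3]
opening: 0.0877
```

```bash
python3 -c "
from h import *
p=snapshot('top');save(p,'top1.png');p=snapshot('scene');save(p,'sc1.png');go([.4443,.1567,.0015])"
```

```text
at [0.4447 0.1571 0.0608] [-1.7985e+02  1.3000e-01 -8.8010e+01] t 3.15 F [-0.06 -0.2   0.22] op 0.0877
shift [0.0005 0.0006 0.0593] turn [-0.15  0.13 -0.01]
```

View pics/top1.png

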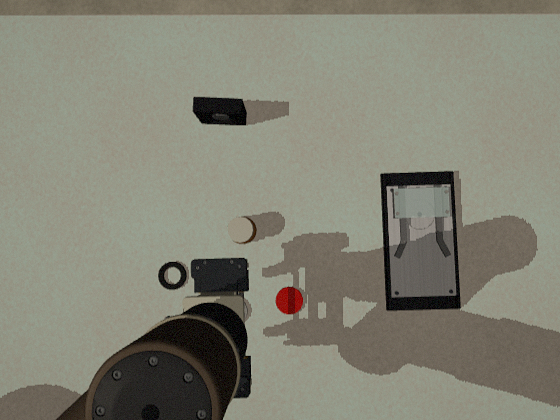

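View pics/sc1.png

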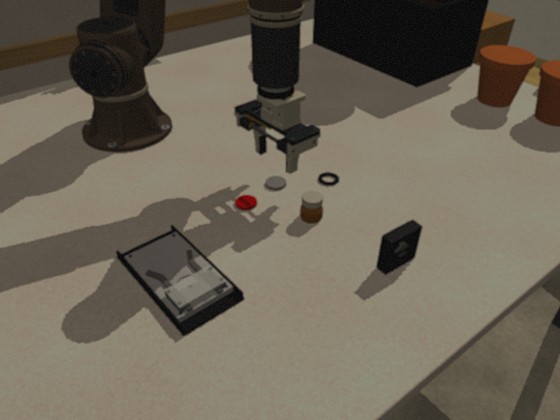

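The scene picture shows the fingers straddling the grey disc at (276,183), clear of everything else. I lower and close.

>>> jog_arm --targets "0 0 0.02 0 0 0 1;0.0005 0.0006 0.04 0 0 0 1;0.0005 0.0006 0.05 0 0 0 1;0.0005 0.0006 0.055 -0.1 0.1 0 1;0.0005 0.0006 0.057 -0.15 0.13 0 1;0.0005 0.0006 0.0585 -0.15 0.13 0 1;0.0005 0.0006 0.059 -0.15 0.13 0 1;0.0005 0.0006 0.059 -0.15 0.13 0 1"

```text
clock: 4.15
tool_pos: [0.4444, 0.1568, 0.002]
orientation: [-180.0, 0.0, -88.0]
force: [-0.1, 1.1, 0.6]
opening: 0.0876
```

```bash
python3 -c "
from h import *
go([.4443,.1567,.0015])"
```

```text
at [0.4444 0.1568 0.002 ] [-1.7998e+02  2.0000e-02 -8.8010e+01] t 4.15 F [-0.13  1.08  0.57] op 0.0876
shift [0.0001 0.0001 0.0005] turn [-0.02  0.02 -0.01]
```

>>> jog_arm --targets "0 0 0.0003 0 0 0 -1;0 0 0.0003 0 0 0 -1;0 0 0.0003 0 0 0 -1;0 0 0.0003 0 0 0 -1;0 0 0.0003 0 0 0 -1;0 0 0.0003 0 0 0 -1;0 0 0.0003 0 0 0 -1;0 0 0.0003 0 0 0 -1"

```text
clock: 5.15
tool_pos: [0.4444, 0.1568, 0.0017]
orientation: [-180.0, 0.0, -88.0]
force: [-0.0, 0.2, 1.1]
opening: 0.0465
```

```bash
python3 -c "
from h import *
go([.4443,.1567,.1])"
```

```text
at [0.4444 0.1568 0.0017] [-1.7998e+02  2.0000e-02 -8.8010e+01] t 5.15 F [-0.01  0.19  1.05] op 0.0465
shift [ 0.0001  0.     -0.0983] turn [-0.02  0.02 -0.01]
```

>>> jog_arm --targets "0 0 -0.003 0 0 0 -1;0 0 -0.01 0 0 0 -1;0 0 -0.025 0 0 0 -1;0 0 -0.05 0 0 0 -1;0 0 -0.08 0 0 0 -1;0 0 -0.098 0 0 0 -1;0 0 -0.098 0 0 0 -1;0 0 -0.098 0 0 0 -1"

```text
clock: 6.15
tool_pos: [0.4439, 0.1565, 0.0993]
orientation: [180.0, 0.0, -88.0]
force: [0.2, -0.1, -0.5]
opening: 0.0468
```

```bash
python3 -c "
from h import *
p=snapshot('scene');save(p,'sc2.png');cv2.imwrite('pics/sc2z.png',cv2.resize(p['img'][60:240,180:400],None,fx=3,fy=3,interpolation=2)[:,:,::-1])
print(w(-.052,0)); go(w(-.052,0,.1))"
```

```text
[ 0.51603168 -0.16681477  0.        ]
at [0.4438 0.1564 0.099 ] [ 1.7996e+02 -1.0000e-02 -8.8020e+01] t 6.2 F [-0.55 -0.21 -1.21] op 0.0468
shift [ 0.3255 -0.061  -0.0009] turn [ 0.04 -0.01 -0.02]
```

View pics/sc2z.png

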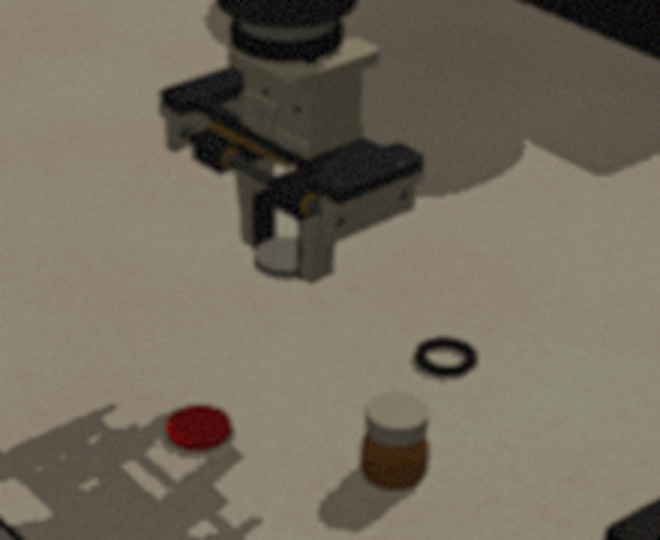

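The disc is held flat between the fingers. Now I carry it over the station front.

>>> jog_arm --targets "0.04 -0.007 0 0 0 0 -1;0.09 -0.017 0 0 0 0 -1;0.14 -0.026 0 0 0 0 -1;0.19 -0.036 0 0 0 0 -1;0.24 -0.045 0 0 0 0 -1;0.285 -0.053 0 0 0 0 -1;0.315 -0.059 0 0 0 0 -1;0.3255 -0.061 0 0 0 0 -1"

```text
clock: 7.2
tool_pos: [0.5154, -0.1683, 0.0977]
orientation: [179.8, -0.0, -88.1]
force: [-0.0, 0.7, -1.2]
opening: 0.0466
```

```bash
python3 -c "
from h import *
go(w(-.052,0,.045))"
```

```text
at [ 0.5154 -0.1683  0.0977] [ 1.7982e+02 -2.0000e-02 -8.8150e+01] t 7.2 F [-0.01  0.7  -1.16] op 0.0466
shift [-0.0015 -0.0008  0.0527] turn [ 0.18 -0.02 -0.15]
```

>>> jog_arm --targets "-0.001 0 0.01 0 0 0 -1;-0.0015 -0.0008 0.025 0.1 0 -0.15 -1;-0.0015 -0.0008 0.04 0.1 0 -0.15 -1;-0.0015 -0.0008 0.048 0.1 0 -0.15 -1;-0.0015 -0.0008 0.051 0.1 0 -0.15 -1;-0.0015 -0.0008 0.0527 0.1 0 -0.15 -1;-0.0015 -0.0008 0.0527 0.1 0 -0.15 -1;-0.0015 -0.0008 0.0527 0.1 0 -0.15 -1"

```text
clock: 8.2
tool_pos: [0.5163, -0.1669, 0.0454]
orientation: [180.0, -0.0, -88.0]
force: [-0.5, 0.1, -0.6]
opening: 0.0465
```

```bash
python3 -c "
from h import *
p=snapshot('scene');save(p,'sc3.png');cv2.imwrite('pics/sc3z.png',cv2.resize(p['img'][150:340,80:300],None,fx=3,fy=3,interpolation=2)[:,:,::-1])
p=snapshot('top');cv2.imwrite('pics/top3z.png',cv2.resize(p['img'][140:330,330:520],None,fx=3,fy=3,interpolation=2)[:,:,::-1])
go(w(-.052,0,.0205))"
```

```text
at [ 0.5162 -0.1669  0.0453] [ 1.7996e+02 -1.0000e-02 -8.8010e+01] t 8.3 F [ 0.44  0.58 -0.22] op 0.0466
shift [-0.0001  0.0001  0.0248] turn [ 0.04 -0.01 -0.01]
```

View pics/sc3z.png

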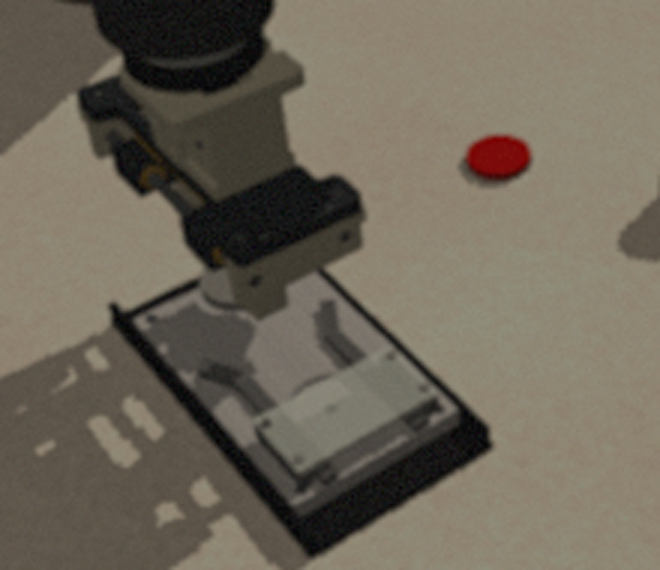

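View pics/top3z.png

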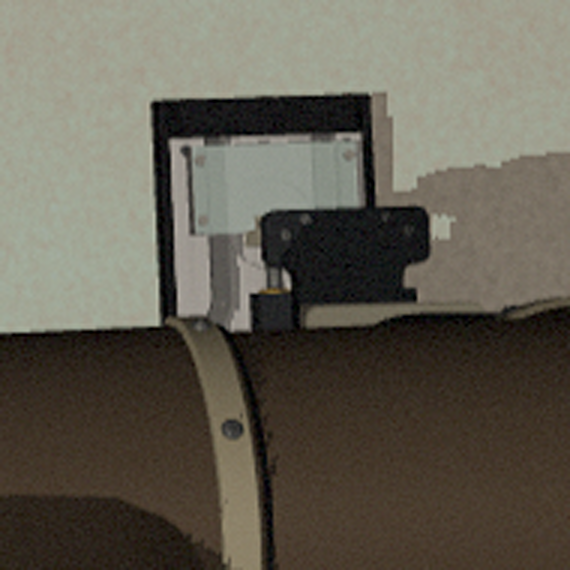

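Position looks right. I lower gently towards contact, which I expect at TCP z≈19.7 mm.

>>> jog_arm --targets "0 0 0.005 0 0 0 -1;0 0 0.01 0 0 0 -1;0 0 0.015 0 0 0 -1;0 0 0.019 0 0 0 -1;0 0 0.022 0 0 0 -1;0 0 0.0238 0 0 0 -1;0 0 0.0245 0 0 0 -1;0 0 0.0248 0 0 0 -1"

```text
clock: 9.3
tool_pos: [0.5162, -0.1669, 0.0206]
orientation: [180.0, -0.0, -88.0]
force: [0.5, 0.7, -1.2]
opening: 0.0464
```

>>> jog_arm --targets "0 0 0.0002 0 0 0 -1;0 0 0.0003 0 0 0 -1;0 0 0.0004 0 0 0 -1;0 0 0.0005 0 0 0 -1;0 0 0.0006 0 0 0 -1;0 0 0.0006 0 0 0 -1;0 0 0.0006 0 0 0 -1;0 0 0.0006 0 0 0 -1"

```text
clock: 10.3
tool_pos: [0.5163, -0.1669, 0.02]
orientation: [180.0, -0.0, -88.0]
force: [0.6, -0.0, -1.1]
opening: 0.0466
```

>>> jog_arm --targets "0 0 0.0001 0 0 0 -1;0 0 0.0002 0 0 0 -1;0 0 0.0003 0 0 0 -1;0 0 0.0003 0 0 0 -1;0 0 0.0004 0 0 0 -1;0 0 0.0004 0 0 0 -1;0 0 0.0004 0 0 0 -1;0 0 0.0004 0 0 0 -1"

```text
clock: 11.3
tool_pos: [0.5163, -0.1669, 0.0197]
orientation: [180.0, -0.0, -88.0]
force: [-1.6, 0.9, 4.3]
opening: 0.047
```

Contact felt (+5 N). I release by opening to about 60 mm.

>>> jog_arm --targets "0 0 0 0 0 0 -0.3;0 0 0 0 0 0 0;0 0 0 0 0 0 0.3;0 0 0 0 0 0 0.36;0 0 0 0 0 0 0.36;0 0 -0.002 0 0 0 0.36;0 0 -0.004 0 0 0 0.36;0 0 -0.006 0 0 0 0.36"

```text
clock: 12.3
tool_pos: [0.5163, -0.1669, 0.0259]
orientation: [180.0, -0.0, -88.0]
force: [-0.3, 0.3, 0.2]
opening: 0.0598
```

>>> jog_arm --targets "0 0 -0.006 0 0 0 0.36;0 0 -0.015 0 0 0 0.36;0 0 -0.025 0 0 0 0.36;0 -0.02 -0.04 0 0 0 0.36;0 -0.02 -0.055 0 0 0 0;0 0.01 -0.06 0 0 0 -0.5;0 0.03 -0.06 0 0 0 -1;0 0.05 -0.06 0 0 0 -1"

```text
clock: 13.3
tool_pos: [0.4652, -0.1687, 0.0866]
orientation: [-180.0, -0.0, -88.0]
force: [-0.5, 0.1, -0.4]
opening: 0.0254
```

```bash
python3 -c "
from h import *
p=snapshot('scene');save(p,'sc4.png');cv2.imwrite('pics/sc4z.png',cv2.resize(p['img'][150:340,80:300],None,fx=3,fy=3,interpolation=2)[:,:,::-1])
p=snapshot('top');cv2.imwrite('pics/top4z.png',cv2.resize(p['img'][140:330,330:520],None,fx=3,fy=3,interpolation=2)[:,:,::-1])
go(w(-.112,0,.08))"
```

```text
at [ 0.464  -0.1686  0.0865] [ 1.7995e+02  1.0000e-02 -8.8050e+01] t 13.4 F [0.97 0.53 0.47] op 0.0173
shift [0.     0.0079 0.0065] turn [ 0.05  0.01 -0.05]
```

View pics/sc4z.png

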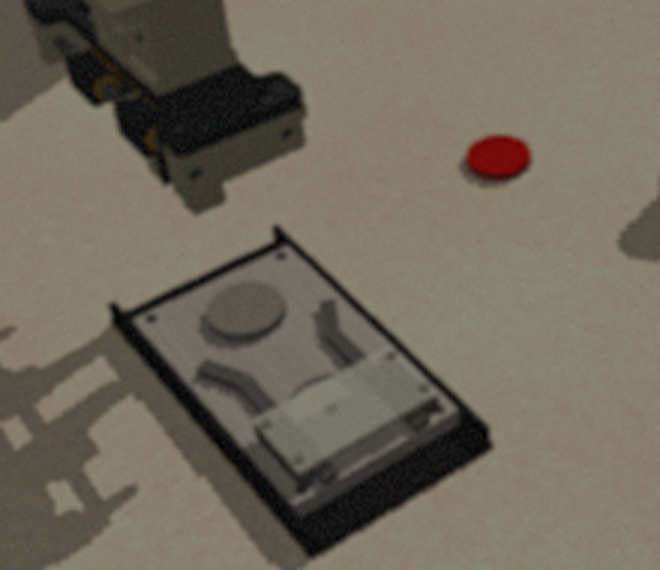

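View pics/top4z.png

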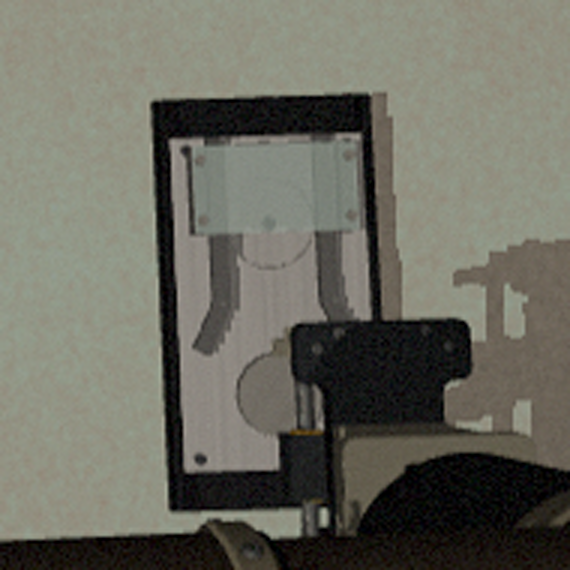

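The disc lies flat and released on the front of the plate, at (245,310) in the zoomed scene view. Next I go behind it with the fingers shut.

>>> jog_arm --targets "0 0.004 0 0 0 0 -1;0 0.008 0 0 0 0 -1;0 0.008 0.015 0 0 0 -1;0 0.008 0.03 0 0 0 -1;0 0.008 0.045 0 0 0 -1;0 0.008 0.053 0 0 0 -1;0 0.008 0.053 0 0 0 -1;0 0.008 0.053 0 0 0 -1"

```text
clock: 14.4
tool_pos: [0.4563, -0.1689, 0.0339]
orientation: [180.0, 0.0, -88.0]
force: [-0.1, -0.9, 0.7]
opening: 0.0004
```

```bash
python3 -c "
from h import *
p=snapshot('scene');cv2.imwrite('pics/sc5z.png',cv2.resize(p['img'][150:340,80:300],None,fx=3,fy=3,interpolation=2)[:,:,::-1])
p=snapshot('top'); P=pts(p)
go(w(-.112,0,.020))
m=(abs(P[...,2]-.026)<.0025); q=(P[m]-ST)@SR; k=(abs(q[:,0]+.05)<.04)&(abs(q[:,1])<.035); q=q[k]; print(len(q),q.min(0),q.max(0))"
```

```text
at [ 0.4564 -0.1689  0.034 ] [-1.7999e+02  1.0000e-02 -8.8040e+01] t 14.5 F [ 0.02 -0.16 -0.22] op 0.0004
shift [0.     0.0003 0.014 ] turn [-0.01  0.01 -0.04]
199 [-0.0759035  -0.03414149  0.02362735] [-0.01064078  0.03403885  0.02837989]
```

View pics/sc5z.png

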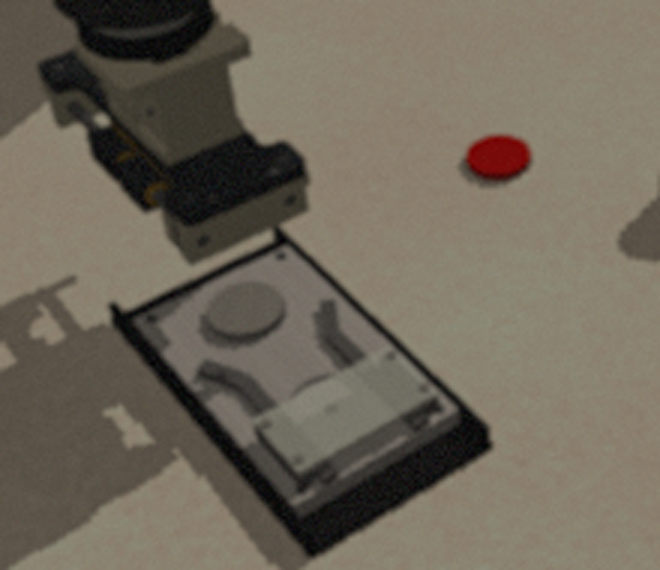

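I lower the tips to 2 mm above the plate.

>>> jog_arm --targets "0 0 0.004 0 0 0 -1;0 0 0.008 0 0 0 -1;0 0 0.011 0 0 0 -1;0 0 0.013 0 0 0 -1;0 0 0.0138 0 0 0 -1;0 0 0.0138 0 0 0 -1;0 0 0.0138 0 0 0 -1;0 0 0.0138 0 0 0 -1"

```text
clock: 15.5
tool_pos: [0.4564, -0.1689, 0.0203]
orientation: [-180.0, 0.0, -88.0]
force: [0.6, -0.4, 0.4]
opening: 0.0001
```

```bash
python3 -c "
from h import *
go(w(-.112,0,.020));print((telemetry.get_obs()['tool_pos']-ST)@SR)"
```

```text
at [ 0.4564 -0.1689  0.0203] [-1.7998e+02  1.0000e-02 -8.8040e+01] t 15.5 F [ 0.56 -0.37  0.44] op 0.0001
shift [-0.      0.0004  0.0003] turn [-0.02  0.01 -0.04]
[-1.11619299e-01 -4.80878707e-06  2.03312595e-02]
```

>>> jog_arm --targets "0 -0.0019 0 0 0 0 -1;0 -0.0038 0 0 0 0 -1;0 -0.0057 0 0 0 0 -1;0 -0.0076 0 0 0 0 -1;0 -0.0095 0 0 0 0 -1;0 -0.0114 0 0 0 0 -1;0 -0.0133 0 0 0 0 -1;0 -0.015 0 0 0 0 -1"

```text
clock: 16.5
tool_pos: [0.4715, -0.1684, 0.0203]
orientation: [-180.0, 0.0, -88.0]
force: [-0.4, -0.1, -0.4]
opening: 0.0003
```

>>> jog_arm --targets "0 -0.0019 0 0 0 0 -1;0 -0.0038 0 0 0 0 -1;0 -0.0057 0 0 0 0 -1;0 -0.0076 0 0 0 0 -1;0 -0.0095 0 0 0 0 -1;0 -0.0114 0 0 0 0 -1;0 -0.0133 0 0 0 0 -1;0 -0.015 0 0 0 0 -1"

```text
clock: 17.5
tool_pos: [0.4867, -0.1678, 0.0203]
orientation: [-180.0, 0.0, -88.0]
force: [-0.5, 0.4, -0.0]
opening: 0.0006
```

```bash
cat > look.py <<'E'
import sys
from h import *
n=sys.argv[1]
p=snapshot('scene');cv2.imwrite('pics/sc%sz.png'%n,cv2.resize(p['img'][200:340,80:270],None,fx=4,fy=4,interpolation=2)[:,:,::-1])
o=telemetry.get_obs();print('t',o['clock'],'st',((o['tool_pos']-ST)@SR*1000).round(2),'F',(SR.T@o['force']).round(2), o['orientation'].round(2))
E
python3 look.py 6
```

```text
t 17.55 st [-8.114e+01 -1.000e-02  2.035e+01] F [-0.13  0.79 -0.47] [-1.7997e+02  1.0000e-02 -8.8030e+01]
```

View pics/sc6z.png

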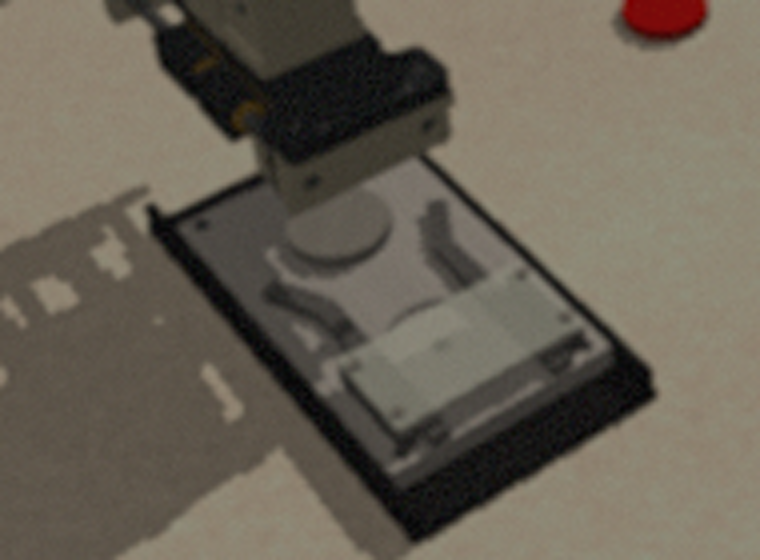

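>>> jog_arm --targets "0 -0.0019 0 0 0 0 -1;0 -0.0038 0 0 0 0 -1;0 -0.0057 0 0 0 0 -1;0 -0.0076 0 0 0 0 -1;0 -0.0095 0 0 0 0 -1;0 -0.0114 0 0 0 0 -1;0 -0.0133 0 0 0 0 -1;0 -0.015 0 0 0 0 -1"

```text
clock: 18.55
tool_pos: [0.502, -0.1674, 0.0203]
orientation: [-180.0, 0.0, -88.0]
force: [0.4, -0.6, 0.2]
opening: 0.0008
```

```bash
python3 look.py 7; python3 -c "
from h import *
p=snapshot('scene')
print((ray(p,(166.2,265.5),.022)-ST)@SR)"
```

```text
t 18.6 st [-6.576e+01 -5.000e-02  2.037e+01] F [0.94 0.77 0.29] [-179.96    0.    -88.03]
[-0.0169418  -0.01035407  0.022     ]
```

View pics/sc7z.png

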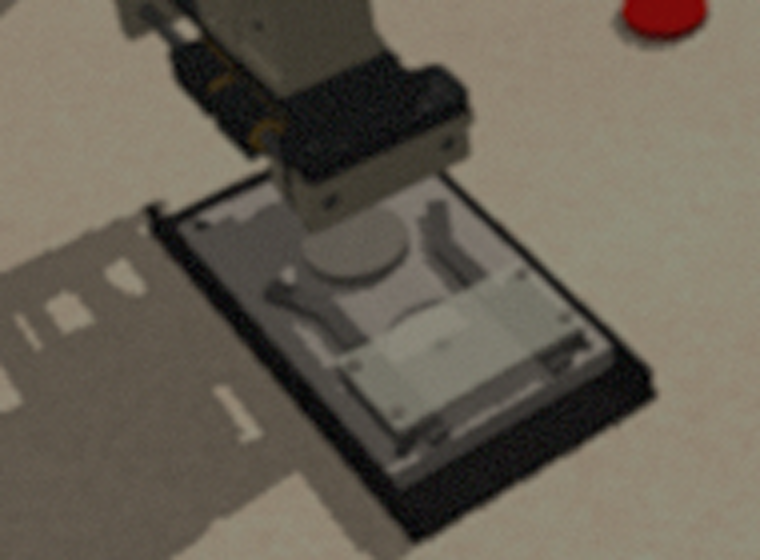

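The disc slides with the fingers and its centre trails the TCP by about +44 mm. I keep going towards the channel.

>>> jog_arm --targets "0 -0.0019 0 0 0 0 -1;0 -0.0038 0 0 0 0 -1;0 -0.0057 0 0 0 0 -1;0 -0.0076 0 0 0 0 -1;0 -0.0095 0 0 0 0 -1;0 -0.0114 0 0 0 0 -1;0 -0.0133 0 0 0 0 -1;0 -0.015 0 0 0 0 -1"

```text
clock: 19.65
tool_pos: [0.5173, -0.1668, 0.0204]
orientation: [-180.0, 0.0, -88.0]
force: [-0.7, -0.2, 0.6]
opening: 0.0004
```

```bash
python3 look.py 8
```

```text
t 19.7 st [-5.052e+01 -5.000e-02  2.039e+01] F [-0.62 -0.62  0.38] [-179.95   -0.    -88.02]
```

View pics/sc8z.png

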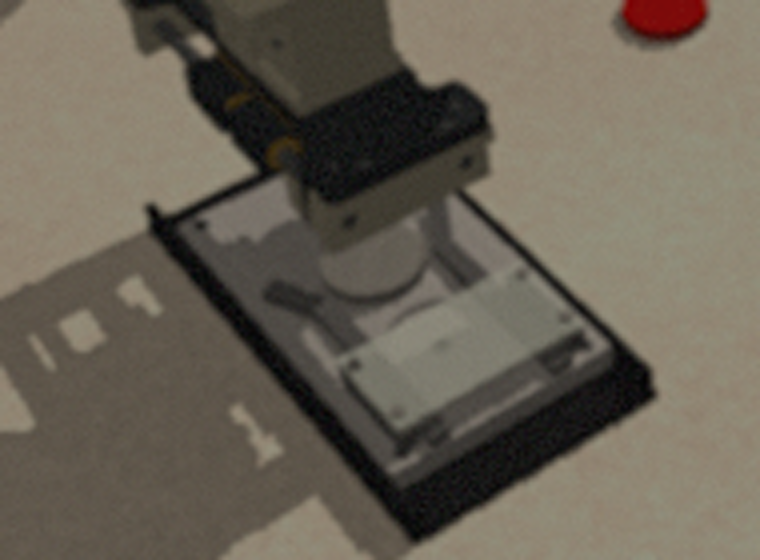

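>>> jog_arm --targets "0 -0.0019 0 0 0 0 -1;0 -0.0038 0 0 0 0 -1;0 -0.0057 0 0 0 0 -1;0 -0.0076 0 0 0 0 -1;0 -0.0095 0 0 0 0 -1;0 -0.0114 0 0 0 0 -1;0 -0.0133 0 0 0 0 -1;0 -0.015 0 0 0 0 -1"

```text
clock: 20.7
tool_pos: [0.5326, -0.1663, 0.0204]
orientation: [-180.0, 0.0, -88.0]
force: [0.2, 0.4, -0.3]
opening: 0.001
```

```bash
python3 look.py 9
```

```text
t 20.75 st [-35.16  -0.07  20.41] F [-0.27  0.07  0.91] [-179.94   -0.    -88.02]
```

View pics/sc9z.png

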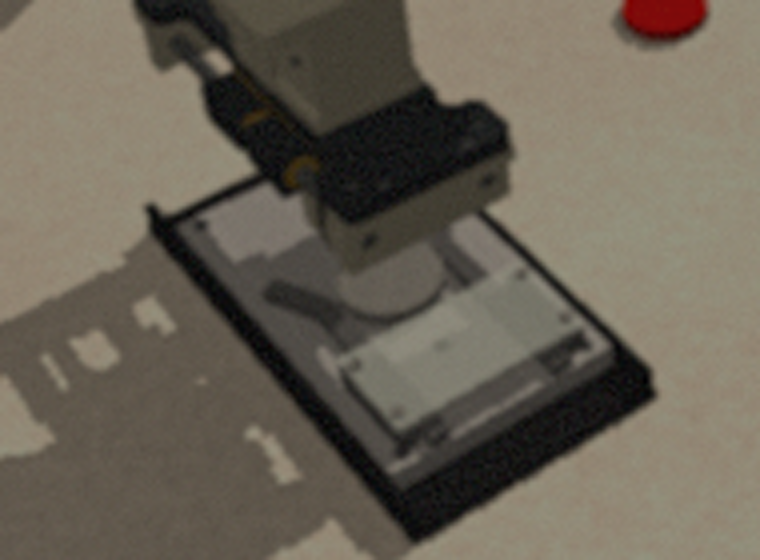

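>>> jog_arm --targets "0 -0.0019 0 0 0 0 -1;0 -0.0038 0 0 0 0 -1;0 -0.0057 0 0 0 0 -1;0 -0.0076 0 0 0 0 -1;0 -0.0095 0 0 0 0 -1;0 -0.0112 0 0 0 0 -1;0 -0.0115 0 0 0 0 -1;0 -0.0115 0 0 0 0 -1"

```text
clock: 21.75
tool_pos: [0.5444, -0.1659, 0.0204]
orientation: [-179.9, -0.0, -88.0]
force: [0.1, -0.2, -0.3]
opening: 0.0005
```

```bash
python3 look.py 10
```

```text
t 21.8 st [-23.63  -0.07  20.42] F [-0.07 -0.45  0.66] [-179.94   -0.    -88.02]
```

>>> jog_arm --targets "0 -0.0012 0 0 0 0 -1;0 -0.0024 0 0 0 0 -1;0 -0.0036 0 0 0 0 -1;0 -0.0048 0 0 0 0 -1;0 -0.006 0 0 0 0 -1;0 -0.006 0 0 0 0 -1;0 -0.006 0 0 0 0 -1;0 -0.006 0 0 0 0 -1"

```text
clock: 22.8
tool_pos: [0.5504, -0.1657, 0.0205]
orientation: [-179.9, -0.0, -88.0]
force: [1.0, 0.1, 0.7]
opening: 0.0004
```

```bash
python3 look.py 11
```

```text
t 22.85 st [-17.61  -0.09  20.48] F [-0.71 -0.3   0.31] [-179.93   -0.    -88.02]
```

View pics/sc11z.png

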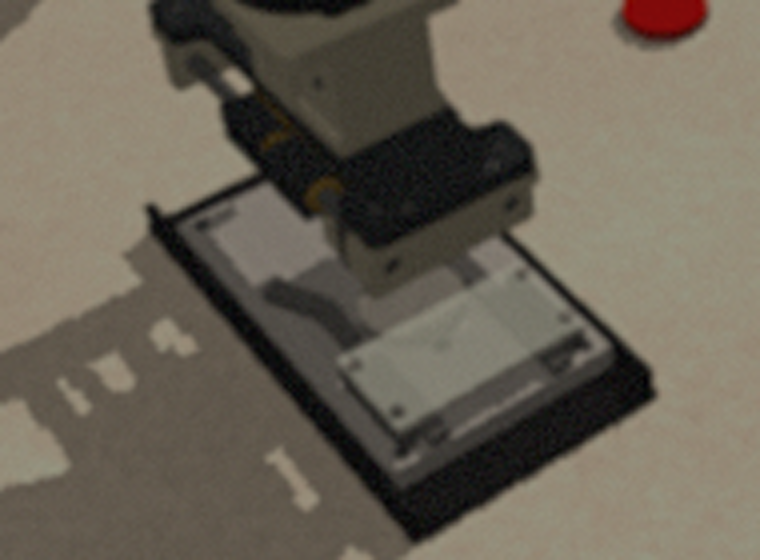

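>>> jog_arm --targets "0 -0.0012 0.0003 0 0 0 -1;0 -0.0024 0.0003 0 0 0 -1;0 -0.0036 0.0003 0 0 0 -1;0 -0.0048 0.0003 0 0 0 -1;0 -0.006 0.0003 0 0 0 -1;0 -0.006 0.0003 0 0 0 -1;0 -0.006 0.0003 0 0 0 -1;0 -0.006 0.0003 0 0 0 -1"

```text
clock: 23.85
tool_pos: [0.5565, -0.1655, 0.0202]
orientation: [-179.9, -0.0, -88.0]
force: [0.3, 0.5, -0.2]
opening: 0.0006
```

>>> jog_arm --targets "0 -0.001 0 0 0 0 -1;0 -0.002 0 0 0 0 -1;0 -0.003 0 0 0 0 -1;0 -0.003 0 0 0 0 -1;0 -0.003 0 0 0 0 -1;0 -0.003 0 0 0 0 -1;0 -0.003 0 0 0 0 -1;0 -0.003 0 0 0 0 -1"

```text
clock: 24.85
tool_pos: [0.5595, -0.1654, 0.0202]
orientation: [-179.9, -0.0, -88.0]
force: [-0.5, -0.3, -0.5]
opening: 0.0004
```

```bash
python3 look.py 12
```

```text
t 24.9 st [-8.51 -0.07 20.24] F [-0.13 -1.01  0.41] [-179.91   -0.    -88.02]
```

View pics/sc12z.png

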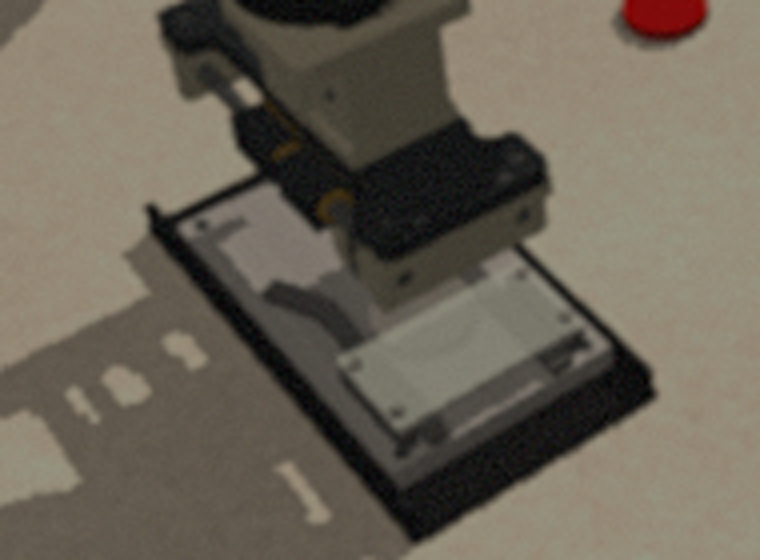

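>>> jog_arm --targets "0 -0.001 0 0 0 0 -1;0 -0.002 0 0 0 0 -1;0 -0.003 0 0 0 0 -1;0 -0.003 0 0 0 0 -1;0 -0.003 0 0 0 0 -1;0 -0.003 0 0 0 0 -1;0 -0.003 0 0 0 0 -1;0 -0.003 0 0 0 0 -1"

```text
clock: 25.9
tool_pos: [0.5625, -0.1652, 0.0203]
orientation: [-179.9, -0.0, -88.0]
force: [0.1, -0.0, -0.5]
opening: 0.0008
```

>>> jog_arm --targets "0 -0.0008 0 0 0 0 -1;0 -0.0015 0 0 0 0 -1;0 -0.0015 0 0 0 0 -1;0 -0.0015 0 0 0 0 -1;0 -0.0015 0 0 0 0 -1;0 -0.0015 0 0 0 0 -1;0 -0.0015 0 0 0 0 -1;0 -0.0015 0 0 0 0 -1"

```text
clock: 26.9
tool_pos: [0.564, -0.1652, 0.0202]
orientation: [-179.9, -0.0, -88.0]
force: [0.4, -0.5, -0.3]
opening: 0.0004
```

```bash
python3 look.py 13
```

```text
t 26.95 st [-3.96 -0.06 20.25] F [ 0.14  0.12 -1.11] [-179.91   -0.    -88.02]
```

View pics/sc13z.png

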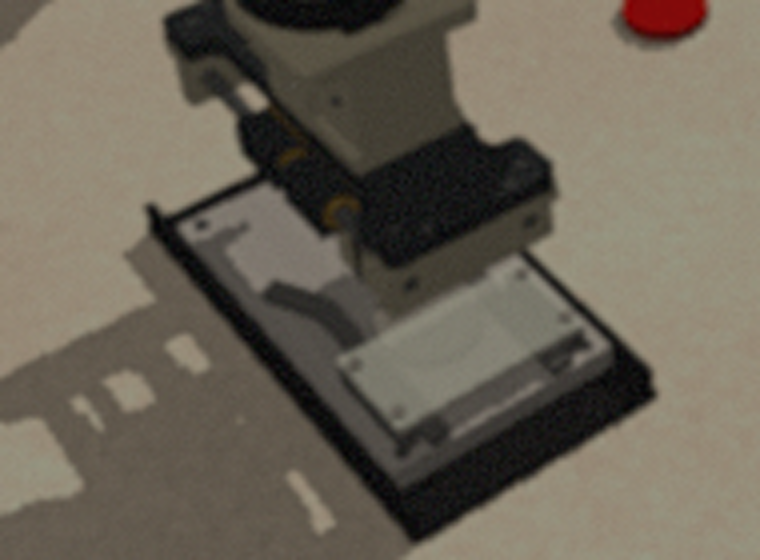

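>>> jog_arm --targets "0 -0.0006 0 0 0 0 -1;0 -0.0012 0 0 0 0 -1;0 -0.0012 0 0 0 0 -1;0 -0.0012 0 0 0 0 -1;0 -0.0012 0 0 0 0 -1;0 -0.0012 0 0 0 0 -1;0 -0.0012 0 0 0 0 -1;0 -0.0012 0 0 0 0 -1"

```text
clock: 27.95
tool_pos: [0.5652, -0.1652, 0.0203]
orientation: [-179.9, -0.0, -88.0]
force: [0.1, 0.6, 0.2]
opening: 0.0004
```

>>> jog_arm --targets "0 -0.0006 0 0 0 0 -1;0 -0.001 0 0 0 0 -1;0 -0.001 0 0 0 0 -1;0 -0.001 0 0 0 0 -1;0 -0.001 0 0 0 0 -1;0 -0.001 0 0 0 0 -1;0 -0.001 0 0 0 0 -1;0 -0.001 0 0 0 0 -1"

```text
clock: 28.95
tool_pos: [0.5663, -0.1651, 0.0203]
orientation: [-179.9, -0.0, -88.0]
force: [0.6, -0.2, 0.0]
opening: 0.0007
```

>>> jog_arm --targets "0 -0.0006 0 0 0 0 -1;0 -0.001 0 0 0 0 -1;0 -0.001 0 0 0 0 -1;0 -0.001 0 0 0 0 -1;0 -0.001 0 0 0 0 -1;0 -0.001 0 0 0 0 -1;0 -0.001 0 0 0 0 -1;0 -0.001 0 0 0 0 -1"

```text
clock: 29.95
tool_pos: [0.5673, -0.1651, 0.0203]
orientation: [-179.9, -0.0, -88.0]
force: [-1.6, 0.1, -0.8]
opening: 0.0004
```

```bash
python3 look.py 14
```

```text
t 30.0 st [-0.73 -0.04 20.29] F [ 0.5   0.34 -0.6 ] [-179.91   -0.    -88.01]
```

View pics/sc14z.png

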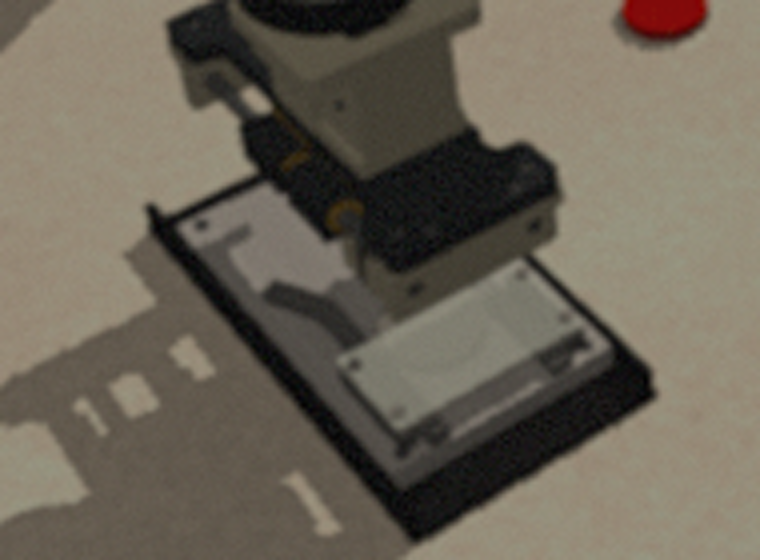

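>>> jog_arm --targets "0 -0.0006 0 0 0 0 -1;0 -0.001 0 0 0 0 -1;0 -0.001 0 0 0 0 -1;0 -0.001 0 0 0 0 -1;0 -0.001 0 0 0 0 -1;0 -0.001 0 0 0 0 -1;0 -0.001 0 0 0 0 -1;0 -0.001 0 0 0 0 -1"

```text
clock: 31.0
tool_pos: [0.5682, -0.1651, 0.0203]
orientation: [-179.9, -0.0, -88.0]
force: [-0.7, 0.5, -0.4]
opening: 0.0005
```

```bash
python3 look.py 15
```

```text
t 31.05 st [ 0.28 -0.05 20.29] F [ 0.27  0.14 -1.43] [-179.9    -0.    -88.01]
```

>>> jog_arm --targets "0 -0.0005 0 0 0 0 -1;0 -0.0008 0 0 0 0 -1;0 -0.0008 0 0 0 0 -1;0 -0.0008 0 0 0 0 -1;0 -0.0008 0 0 0 0 -1;0 -0.0008 0 0 0 0 -1;0 -0.0008 0 0 0 0 -1;0 -0.0008 0 0 0 0 -1"

```text
clock: 32.05
tool_pos: [0.569, -0.165, 0.0203]
orientation: [-179.9, -0.0, -88.0]
force: [-1.0, 0.4, -0.5]
opening: 0.0005
```

```bash
python3 look.py 16;python3 -c "
from h import *
p=snapshot('top');cv2.imwrite('pics/top16.png',cv2.resize(p['img'][140:330,330:520],None,fx=3,fy=3,interpolation=2)[:,:,::-1])"
```

```text
t 32.1 st [ 1.06 -0.05 20.27] F [-1.13 -0.16 -0.11] [-179.91   -0.    -88.01]
```

View pics/sc16z.png

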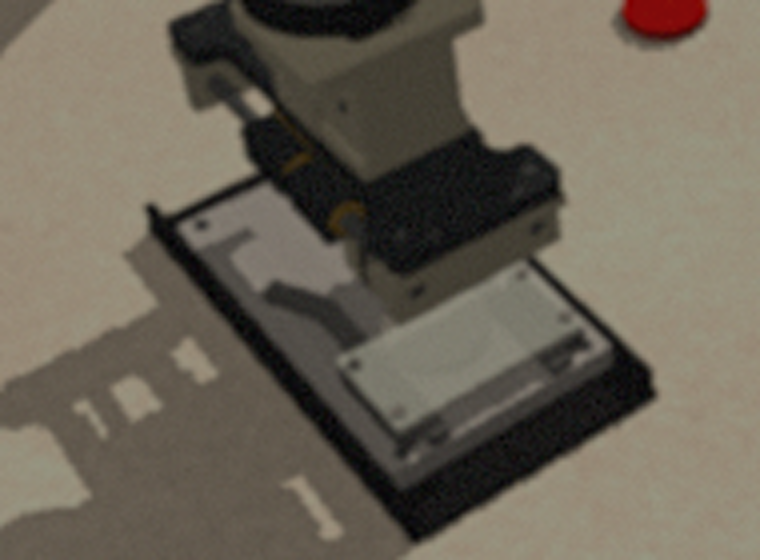

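View pics/top16.png

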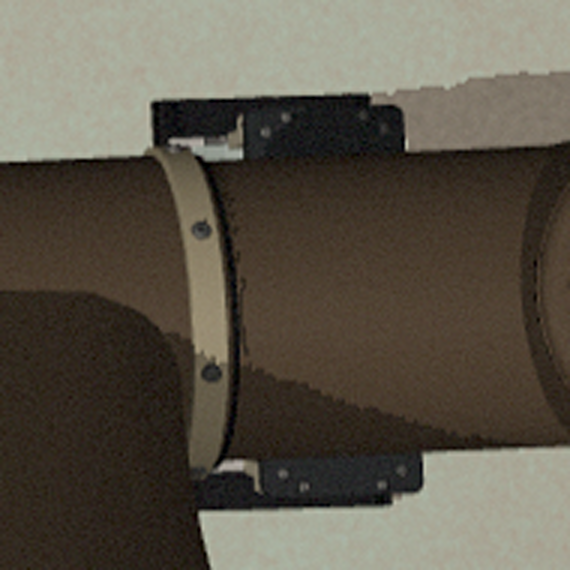

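>>> jog_arm --targets "0 -0.0005 0 0 0 0 -1;0 -0.0008 0 0 0 0 -1;0 -0.0008 0 0 0 0 -1;0 -0.0008 0 0 0 0 -1;0 -0.0008 0 0 0 0 -1;0 -0.0008 0 0 0 0 -1;0 -0.0008 0 0 0 0 -1;0 -0.0008 0 0 0 0 -1"

```text
clock: 33.15
tool_pos: [0.5698, -0.165, 0.0203]
orientation: [-179.9, -0.0, -88.0]
force: [-0.4, 1.1, -0.4]
opening: 0.0005
```

```bash
python3 look.py 17; python3 -c "
import cv2,numpy as np
a=[cv2.imread('pics/sc%dz.png'%i)[240:470,320:600] for i in (12,14,16,17)]
f=lambda x: cv2.resize(np.clip((cv2.GaussianBlur(x,(0,0),2).astype(float)-90)*3+60,0,255).astype('uint8'),(400,300))
cv2.imwrite('pics/cmp.png',np.vstack([np.hstack([f(a[0]),f(a[1])]),np.hstack([f(a[2]),f(a[3])])]))"
```

```text
t 33.2 st [ 1.84 -0.07 20.29] F [-0.43 -0.11  0.27] [-179.91   -0.    -88.02]
```

View pics/cmp.png

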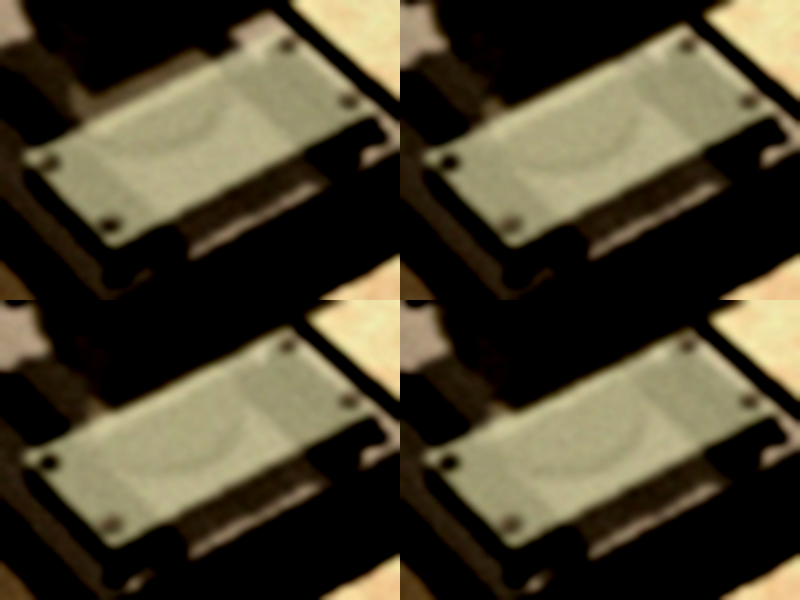

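```bash
python3 -c "
from h import *
p=snapshot('scene')
im=cv2.imread('pics/sc17z.png')
im=np.clip((cv2.GaussianBlur(im,(0,0),2).astype(float)-90)*3+60,0,255).astype('uint8')
def circ(im,cx,r,z,col,cy=0.):
    q=[(proj(p,w(cx+r*np.cos(a),cy+r*np.sin(a),z))-[80,200]+.375)*4 for a in np.linspace(-1.5,1.5,60)]
    cv2.polylines(im,[np.int32(q)],False,col,1)
A=im.copy();circ(A,.044,.024,.018,(0,0,255));circ(A,.047,.024,.018,(255,0,0))
B=im.copy();circ(B,.044,.0255,.018,(0,0,255));circ(B,.044,.024,.023,(255,0,0))
o=np.hstack([x[220:480,310:590] for x in (A,B)]); cv2.imwrite('pics/ov.png',cv2.resize(o,(800,372),interpolation=2))
q=(proj(p,w(.068,0,.018)),proj(p,w(.069,0,.018)));print(q, proj(p,w(.068,0,.021)))
"
```

```text
(array([197.06243064, 291.22843117]), array([197.3813509 , 291.56224258])) [196.88883738 290.03631923]
```

View pics/ov.png

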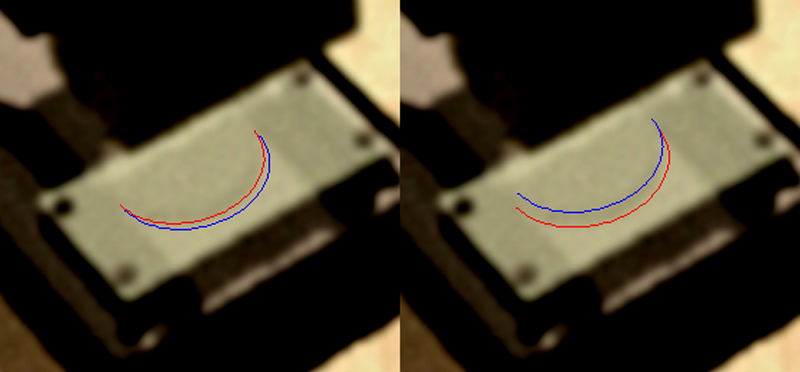

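>>> jog_arm --targets "0 -0.0005 0 0 0 0 -1;0 -0.0008 0 0 0 0 -1;0 -0.0008 0 0 0 0 -1;0 -0.0008 0 0 0 0 -1;0 -0.0008 0 0 0 0 -1;0 -0.0008 0 0 0 0 -1;0 -0.0008 0 0 0 0 -1;0 -0.0008 0 0 0 0 -1"

```text
clock: 34.25
tool_pos: [0.5707, -0.165, 0.0203]
orientation: [-179.9, -0.0, -88.0]
force: [0.9, 0.3, 0.8]
opening: 0.0004
```

```bash
python3 look.py 18
```

```text
t 34.3 st [ 2.65 -0.07 20.28] F [-0.37 -0.34 -0.27] [-179.91   -0.    -88.01]
```

>>> jog_arm --targets "0 -0.0005 0 0 0 0 -1;0 -0.0008 0 0 0 0 -1;0 -0.0008 0 0 0 0 -1;0 -0.0008 0 0 0 0 -1;0 -0.0008 0 0 0 0 -1;0 -0.0008 0 0 0 0 -1;0 -0.0008 0 0 0 0 -1;0 -0.0008 0 0 0 0 -1"

```text
clock: 35.3
tool_pos: [0.5715, -0.165, 0.0203]
orientation: [-179.9, -0.0, -88.0]
force: [0.2, 0.1, -0.0]
opening: 0.0007
```

```bash
python3 look.py 19; python3 -c "
import cv2,numpy as np
a=[cv2.imread('pics/sc%dz.png'%i)[240:470,320:600] for i in (16,17,18,19)]
f=lambda x: cv2.resize(np.clip((cv2.GaussianBlur(x,(0,0),2).astype(float)-90)*3+60,0,255).astype('uint8'),(400,300))
cv2.imwrite('pics/cmp2.png',np.vstack([np.hstack([f(a[0]),f(a[1])]),np.hstack([f(a[2]),f(a[3])])]))"
```

```text
t 35.35 st [ 3.49 -0.06 20.32] F [-0.35 -0.    0.53] [-179.9    -0.    -88.01]
```

View pics/cmp2.png

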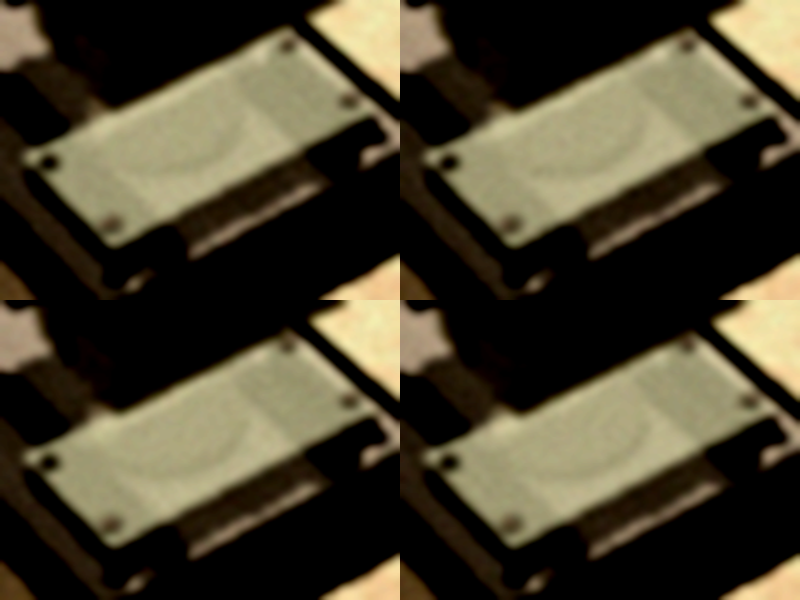

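>>> jog_arm --targets "0 -0.0005 0 0 0 0 -1;0 -0.0008 0 0 0 0 -1;0 -0.0008 0 0 0 0 -1;0 -0.0008 0 0 0 0 -1;0 -0.0008 0 0 0 0 -1;0 -0.0008 0 0 0 0 -1;0 -0.0008 0 0 0 0 -1;0 -0.0008 0 0 0 0 -1"

```text
clock: 36.35
tool_pos: [0.5723, -0.1649, 0.0203]
orientation: [-179.9, -0.0, -88.0]
force: [0.6, -0.1, -0.4]
opening: 0.0002
```

```bash
python3 look.py 20
```

```text
t 36.4 st [ 4.3  -0.08 20.32] F [-0.59 -0.14  0.13] [-179.9    -0.    -88.01]
```

>>> jog_arm --targets "0 -0.0005 0 0 0 0 -1;0 -0.0008 0 0 0 0 -1;0 -0.0008 0 0 0 0 -1;0 -0.0008 0 0 0 0 -1;0 -0.0008 0 0 0 0 -1;0 -0.0008 0 0 0 0 -1;0 -0.0008 0 0 0 0 -1;0 -0.0008 0 0 0 0 -1"

```text
clock: 37.4
tool_pos: [0.5731, -0.1649, 0.0203]
orientation: [-179.9, -0.0, -88.0]
force: [-0.3, -0.3, -0.6]
opening: 0.0004
```

```bash
python3 look.py 21
```

```text
t 37.45 st [ 5.09 -0.09 20.31] F [-0.78  0.27  0.26] [-179.9    -0.    -88.01]
```

```bash
python3 -c "
from h import *
p=snapshot('scene')
def circ(im,cx,r,z,col,s=2):
    q=[((proj(p,w(cx+r*np.cos(a),r*np.sin(a),z))-[80,200]+.5)*4-.5)*s for a in np.linspace(-1.8,1.8,60)]
    cv2.polylines(im,[np.int32(q)],False,col,1)
out=[]
for n,t,h in ((7,-.0658,.040),(7,-.0658,.043),(9,-.0352,.040),(9,-.0352,.043)):
    im=cv2.resize(cv2.imread('pics/sc%dz.png'%n),None,fx=2,fy=2,interpolation=2)
    circ(im,t+h,.024,.026,(0,0,255));circ(im,t+h,.024,.018,(255,0,0))
    out.append(im[400:700,550:950])
cv2.imwrite('pics/ov2.png',np.vstack([np.hstack(out[:2]),np.hstack(out[2:])]))
im=cv2.imread('pics/sc17z.png').astype(float)
for n in (12,13,14,15,16,18,19,20,21):
    b=cv2.imread('pics/sc%dz.png'%n).astype(float)
    # signed darkness along station x line at z=.018
# profile of brightness along x for all frames
xs=np.arange(.054,.082,.001)
for n in (12,13,14,15,16,17,18,19,20,21):
    b=cv2.GaussianBlur(cv2.imread('pics/sc%dz.png'%n),(0,0),2).astype(np.float32).mean(2); r=[]
    for x in xs:
        v=[]
        for y in np.arange(-.010,.0101,.002):
            dx=.024-np.sqrt(.024**2-y*y)
            q=(proj(p,w(x-dx,y,.020))-[80,200]+.5)*4-.5
            v.append(cv2.getRectSubPix(b,(1,1),(float(q[0]),float(q[1])))[0,0])
        r.append(np.mean(v))
    r=np.array(r); print(n,r.round(0).astype(int), 'maxgrad',xs[np.argmax(np.diff(r)[:])], 'min',xs[np.argmin(r)])
"
```

```text
12 [117 117 118 119 121 122 124 124 125 125 125 125 125 124 124 124 124 124
 124 124 125 125 125 124 123 119 112 103  93] maxgrad 0.057 min 0.08200000000000002
13 [121 121 121 120 119 119 118 118 119 121 122 124 124 125 125 125 125 125
 125 125 125 125 125 125 123 119 112 103  93] maxgrad 0.063 min 0.08200000000000002
14 [121 121 121 121 121 121 120 120 119 118 118 119 120 121 123 124 125 125
 125 125 126 126 125 125 123 119 113 104  93] maxgrad 0.067 min 0.08200000000000002
15 [122 122 122 122 122 122 121 120 119 118 118 119 120 121 122 123 124 125
 125 125 126 126 126 125 123 119 113 104  94] maxgrad 0.068 min 0.08200000000000002
16 [122 122 122 122 122 122 121 121 120 120 119 119 119 119 120 122 123 125
 125 125 125 126 126 125 123 119 112 104  94] maxgrad 0.069 min 0.08200000000000002
17 [122 122 122 122 122 122 122 122 121 121 120 119 119 119 119 121 122 124
 125 126 126 126 126 125 123 119 112 103  93] maxgrad 0.07 min 0.08200000000000002
18 [122 122 122 122 122 122 122 122 122 121 120 120 119 119 119 120 121 123
 124 125 125 126 126 126 124 120 113 104  94] maxgrad 0.07 min 0.08200000000000002
19 [122 122 122 122 122 122 122 122 122 122 121 120 119 119 119 119 120 122
 124 125 126 126 126 126 124 120 113 104  94] maxgrad 0.07100000000000001 min 0.08200000000000002
20 [122 122 122 122 122 122 122 122 122 122 122 121 120 120 119 119 119 120
 122 123 125 126 126 126 124 120 113 104  94] maxgrad 0.07200000000000001 min 0.08200000000000002
21 [122 122 122 122 122 122 122 122 122 122 121 121 121 120 119 119 119 120
 121 122 123 125 126 126 124 120 113 104  94] maxgrad 0.07300000000000001 min 0.08200000000000002
```

View pics/ov2.png

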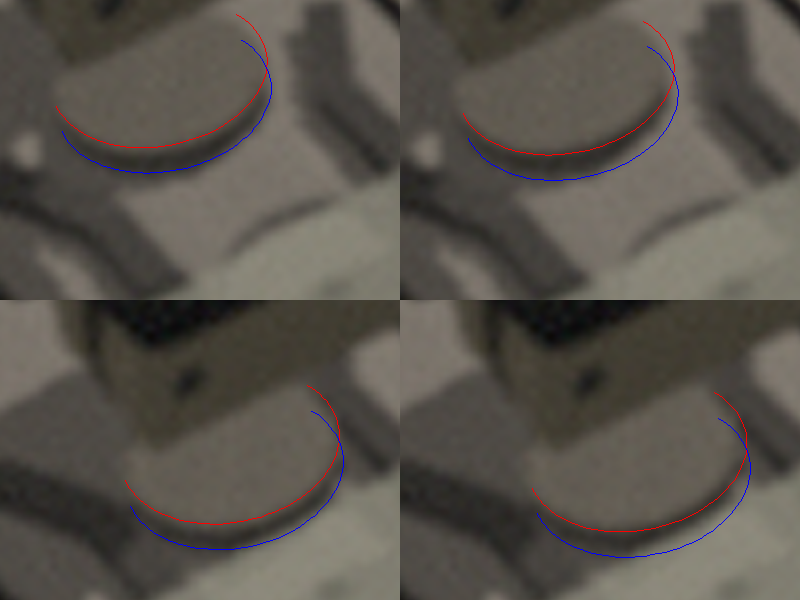

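The overlays put the disc centre 40 mm ahead of the TCP, so it is now at x≈45 mm. The rim is still advancing and the disc hasn't dropped. I continue.

Create prof.py:
```python
import sys
from h import *
n=sys.argv[1]
p=snapshot('scene');im=cv2.resize(p['img'][200:340,80:270],None,fx=4,fy=4,interpolation=2)[:,:,::-1];cv2.imwrite('pics/sc%sz.png'%n,im)
o=telemetry.get_obs();print('t',o['clock'],'st',((o['tool_pos']-ST)@SR*1000).round(2),'F',(SR.T@o['force']).round(2))
xs=np.arange(.054,.080,.001)
b=cv2.GaussianBlur(im,(0,0),2).astype(np.float32).mean(2); r=[]
for x in xs:
    v=[]
    for y in np.arange(-.010,.0101,.002):
        dx=.024-np.sqrt(.024**2-y*y)
        q=(proj(p,w(x-dx,y,.020))-[80,200]+.5)*4-.5
        v.append(cv2.getRectSubPix(b,(1,1),(float(q[0]),float(q[1])))[0,0])
    r.append(np.mean(v))
r=np.array(r); print(r.round(0).astype(int), 'maxgrad',xs[np.argmax(np.diff(r)[:])].round(3))
```

```text
(no output)
```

>>> jog_arm --targets "0 -0.0005 0 0 0 0 -1;0 -0.001 0 0 0 0 -1;0 -0.001 0 0 0 0 -1;0 -0.001 0 0 0 0 -1;0 -0.001 0 0 0 0 -1;0 -0.001 0 0 0 0 -1;0 -0.001 0 0 0 0 -1;0 -0.001 0 0 0 0 -1"

```text
clock: 38.5
tool_pos: [0.5741, -0.1649, 0.0203]
orientation: [-179.9, -0.0, -88.0]
force: [-1.1, -1.1, -0.4]
opening: 0.0005
```

```bash
python3 prof.py 22
```

```text
t 38.55 st [ 6.07 -0.05 20.31] F [-1.01  0.35 -0.36]
[122 122 122 122 122 122 122 122 122 122 122 122 121 121 120 119 119 119
 120 122 123 125 126 126 124 120] maxgrad 0.074
```

>>> jog_arm --targets "0 -0.0005 0 0 0 0 -1;0 -0.0008 0 0 0 0 -1;0 -0.0008 0 0 0 0 -1;0 -0.0008 0 0 0 0 -1;0 -0.0008 0 0 0 0 -1;0 -0.0008 0 0 0 0 -1;0 -0.0008 0 0 0 0 -1;0 -0.0008 0 0 0 0 -1"

```text
clock: 39.55
tool_pos: [0.5749, -0.1648, 0.0203]
orientation: [-179.9, -0.0, -88.0]
force: [-1.2, -0.4, -0.0]
opening: 0.0006
```

```bash
python3 prof.py 23
```

```text
t 39.6 st [ 6.9  -0.06 20.32] F [-0.41 -0.02 -0.16]
[122 123 122 122 122 122 122 122 122 122 122 122 122 121 120 119 119 119
 120 121 122 124 126 126 124 120] maxgrad 0.074
```

>>> jog_arm --targets "0 -0.0004 0 0 0 0 -1;0 -0.0007 0 0 0 0 -1;0 -0.0007 0 0 0 0 -1;0 -0.0007 0 0 0 0 -1;0 -0.0007 0 0 0 0 -1;0 -0.0007 0 0 0 0 -1;0 -0.0007 0 0 0 0 -1;0 -0.0007 0 0 0 0 -1"

```text
clock: 40.6
tool_pos: [0.5756, -0.1648, 0.0203]
orientation: [-179.9, -0.0, -88.0]
force: [-0.6, 1.1, -0.9]
opening: 0.0007
```

```bash
python3 prof.py 24; python3 -c "
import cv2,numpy as np
a=[cv2.imread('pics/sc%dz.png'%i)[240:470,320:600] for i in (17,21,23,24)]
f=lambda x: cv2.resize(np.clip((cv2.GaussianBlur(x,(0,0),2).astype(float)-105)*6+60,0,255).astype('uint8'),(400,300))
cv2.imwrite('pics/cmp3.png',np.vstack([np.hstack([f(a[0]),f(a[1])]),np.hstack([f(a[2]),f(a[3])])]))"
```

```text
t 40.65 st [ 7.56 -0.09 20.3 ] F [-0.57 -0.75  0.28]
[122 122 123 123 123 122 122 122 122 122 122 122 122 121 121 120 120 119
 119 120 121 123 124 125 124 120] maxgrad 0.074
```

View pics/cmp3.png

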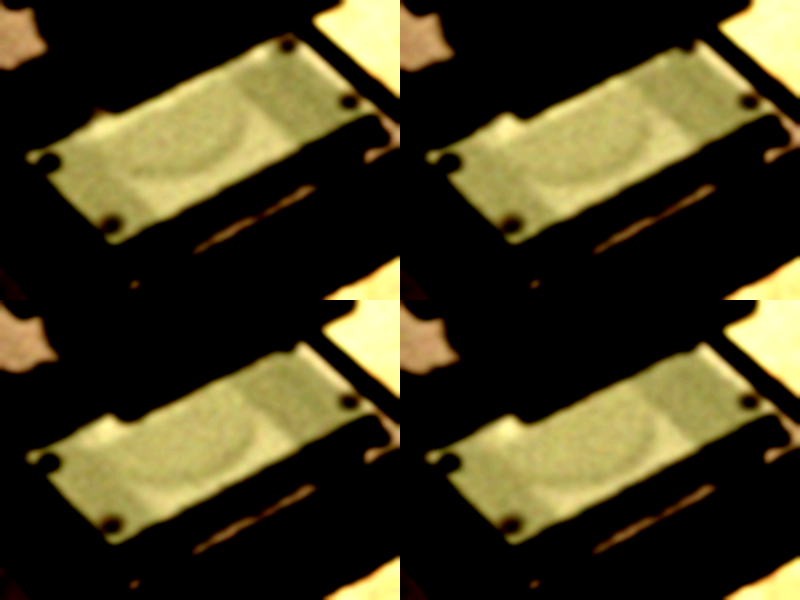

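```bash
python3 -c "
from h import *
p=snapshot('scene')
out=[]
for cx in (.043,.045,.047,.049):
    im=cv2.resize(cv2.imread('pics/sc4z.png'),None,fx=4,fy=4,interpolation=2)
    q=[((proj(p,w(cx-.0255*np.cos(a),.0255*np.sin(a),.018))-[80,150]+.5)*3-.5)*4 for a in np.linspace(-1.5,1.5,60)]
    cv2.polylines(im,[np.int32(q)],False,(0,0,255),1)
    for xx in (cx-.006,):
        q=[((proj(p,w(xx,y,.033))-[80,150]+.5)*3-.5)*4 for y in (-.05,.05)]
        cv2.line(im,tuple(np.int32(q[0]).tolist()),tuple(np.int32(q[1]).tolist()),(255,0,0),1)
    c=np.int32(((proj(p,w(.022,0,.018))-[80,150])*12)); out.append(im[c[1]-150:c[1]+150,c[0]-200:c[0]+200])
cv2.imwrite('pics/ov3.png',np.vstack([np.hstack(out[:2]),np.hstack(out[2:])]))
print(telemetry.get_obs()['clock'])
"
```

```text
40.7
```

View pics/ov3.png

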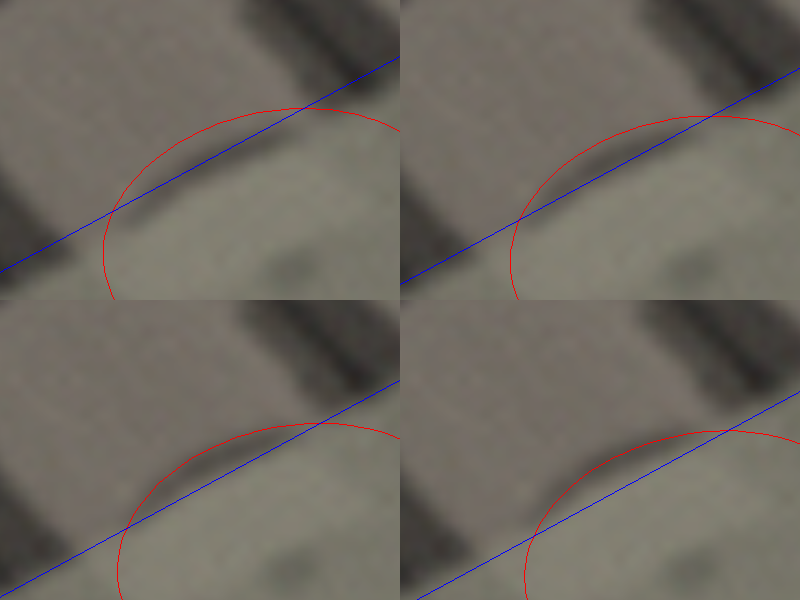

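In the scene camera's frame the pocket is at x≈46.7 mm and the disc at ≈47.5±1 mm, so the drop is imminent or has just happened. I continue in small steps, watching for the wall.

>>> jog_arm --targets "0 -0.0004 0 0 0 0 -1;0 -0.0007 0 0 0 0 -1;0 -0.0007 0 0 0 0 -1;0 -0.0007 0 0 0 0 -1;0 -0.0007 0 0 0 0 -1;0 -0.0007 0 0 0 0 -1;0 -0.0007 0 0 0 0 -1;0 -0.0007 0 0 0 0 -1"

```text
clock: 41.7
tool_pos: [0.5763, -0.1648, 0.0203]
orientation: [-179.9, -0.0, -88.0]
force: [-0.2, -0.2, 0.8]
opening: 0.0004
```

```bash
python3 prof.py 25
```

```text
t 41.75 st [ 8.28 -0.06 20.32] F [-1.35 -0.05 -0.37]
[122 122 123 123 123 123 123 123 122 122 122 122 122 122 122 121 120 119
 119 120 122 123 125 126 124 120] maxgrad 0.074
```

>>> jog_arm --targets "0 -0.0004 0 0 0 0 -1;0 -0.0007 0 0 0 0 -1;0 -0.0007 0 0 0 0 -1;0 -0.0007 0 0 0 0 -1;0 -0.0007 0 0 0 0 -1;0 -0.0007 0 0 0 0 -1;0 -0.0007 0 0 0 0 -1;0 -0.0007 0 0 0 0 -1"

```text
clock: 42.75
tool_pos: [0.577, -0.1647, 0.0203]
orientation: [-179.9, -0.0, -88.0]
force: [-2.0, -1.1, 0.7]
opening: 0.0002
```

```bash
python3 prof.py 26; python3 -c "
import cv2,numpy as np
a=[cv2.imread('pics/sc%dz.png'%i)[240:470,320:600] for i in (23,24,25,26)]
f=lambda x: cv2.resize(np.clip((cv2.GaussianBlur(x,(0,0),2).astype(float)-105)*6+60,0,255).astype('uint8'),(400,300))
cv2.imwrite('pics/cmp4.png',np.vstack([np.hstack([f(a[0]),f(a[1])]),np.hstack([f(a[2]),f(a[3])])]))"
```

```text
t 42.8 st [ 8.93 -0.08 20.32] F [-0.89  0.06  1.23]
[122 122 123 123 122 122 122 122 123 123 123 123 122 122 122 121 120 119
 119 120 122 124 125 126 124 121] maxgrad 0.074
```

View pics/cmp4.png

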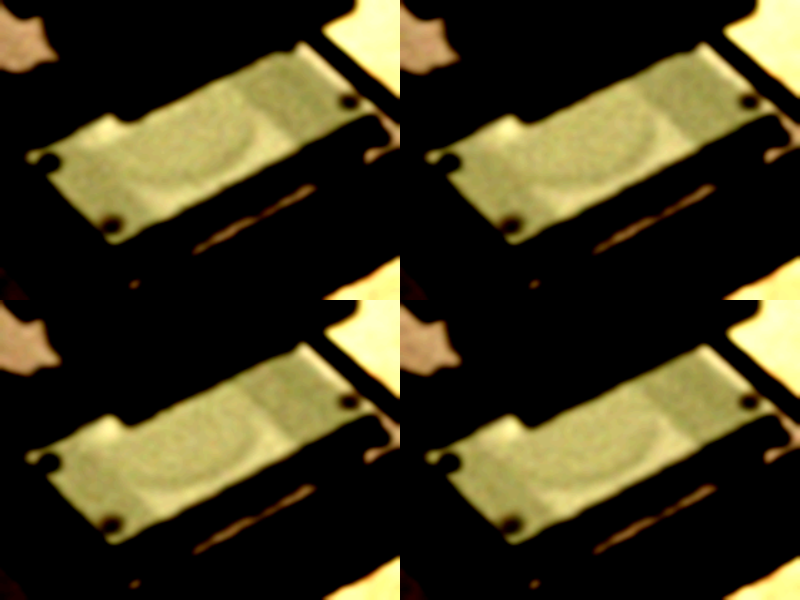

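In frames 25 and 26 the disc's dark side band became thinner and the rim stopped moving: it has dropped. I back off and check.

>>> jog_arm --targets "0 0.004 0 0 0 0 -1;0 0.012 0 0 0 0 -1;0 0.02 0 0 0 0 -1;0 0.03 -0.015 0 0 0 -1;0 0.05 -0.04 0 0 0 -1;0 0.08 -0.06 0 0 0 -1;0 0.1 -0.08 0 0 0 -1;0 0.12 -0.08 0 0 0 -1"

```text
clock: 43.8
tool_pos: [0.4571, -0.1691, 0.1028]
orientation: [-179.6, -0.0, -88.0]
force: [-0.1, -0.2, 0.5]
opening: 0.0003
```

```bash
python3 prof.py 27; python3 -c "
from h import *
p=snapshot('top'); P=pts(p)
cv2.imwrite('pics/top27.png',cv2.resize(p['img'][165:315,370:475],None,fx=4,fy=4,interpolation=2)[:,:,::-1])
for x in (.018,.020,.022,.024,.026,.028,.030,.032,.034,.050):
    for y in (0.,.006):
        u=proj(p,w(x,y,.022)).round().astype(int); print(x,y,P[u[1],u[0]-1:u[0]+2,2].round(4),end=' ')
    print()"
```

```text
t 43.85 st [-1.1424e+02  3.0000e-02  1.0186e+02] F [-4.09  0.9  -1.63]
[108 109 109 109 109 109 108 108 108 108 108 108 108 108 108 107 106 106
 106 107 108 109 111 111 110 107] maxgrad 0.074
0.018 0.0 [0.0197 0.0189 0.0182] 0.018 0.006 [0.0188 0.019  0.0175] 
0.02 0.0 [0.0177 0.0155 0.0153] 0.02 0.006 [0.0178 0.0158 0.0178] 
0.022 0.0 [0.0229 0.024  0.0247] 0.022 0.006 [0.0149 0.0153 0.0238] 
0.024 0.0 [0.0249 0.0247 0.0257] 0.024 0.006 [0.0242 0.022  0.0235] 
0.026 0.0 [0.0241 0.0245 0.0225] 0.026 0.006 [0.0231 0.0237 0.0199] 
0.028 0.0 [0.0243 0.0242 0.0192] 0.028 0.006 [0.0241 0.0258 0.0207] 
0.03 0.0 [0.0226 0.022  0.0211] 0.03 0.006 [0.0224 0.0219 0.0239] 
0.032 0.0 [0.0231 0.0241 0.0233] 0.032 0.006 [0.0237 0.0243 0.0245] 
0.034 0.0 [0.0215 0.024  0.022 ] 0.034 0.006 [0.0239 0.0256 0.0233] 
0.05 0.0 [0.0334 0.0325 0.0326] 0.05 0.006 [0.0303 0.0339 0.0326]
```

View pics/sc27z.png

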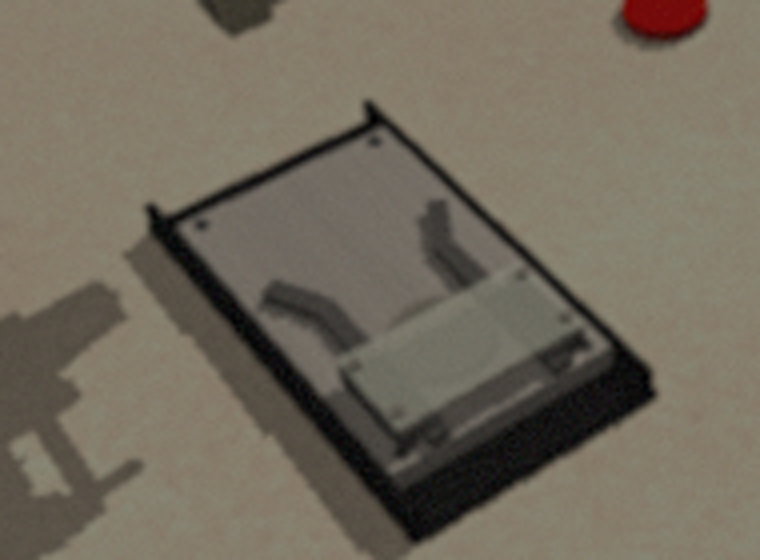

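View pics/top27.png

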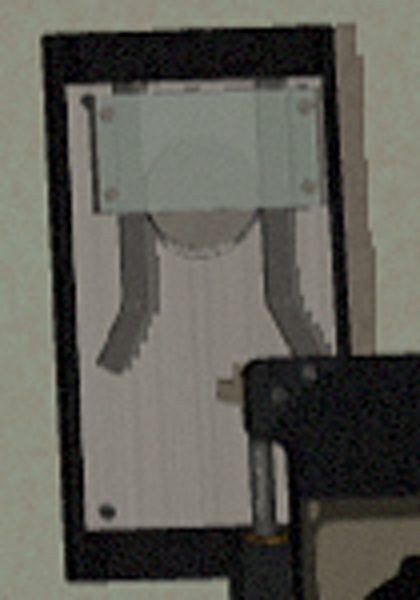

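The disc top reads about 23.5 mm over the visible crescent, where 23 mm means dropped and 26 mm means still on the plate. A gap at pocket-floor depth (15 mm) shows behind its rim, and the top view shows it sitting concentrically in the pocket ring. I settle for one call, recheck the bystanders and hand in.

>>> jog_arm --targets "0 0 0 0 0 0 -1;0 0 0 0 0 0 -1;0 0 0 0 0 0 -1;0 0 0 0 0 0 -1;0 0 0 0 0 0 -1;0 0 0 0 0 0 -1;0 0 0 0 0 0 -1;0 0 0 0 0 0 -1"

```text
clock: 44.9
tool_pos: [0.455, -0.169, 0.1016]
orientation: [-179.8, 0.0, -88.0]
force: [-0.1, -0.9, -0.5]
opening: 0.0005
```

```bash
python3 -c "
from h import *
p=snapshot('top'); P=pts(p)
pts_=[]
for x in np.arange(.025,.0361,.001):
    for y in np.arange(-.012,.0121,.002):
        if (x-.0455)**2+y*y<.021**2:
            u=proj(p,w(x,y,.023)).round().astype(int); pts_.append((x,y,P[u[1],u[0],2]))
a=np.array(pts_); c=np.linalg.lstsq(np.c_[a[:,:2]-a[:,:2].mean(0),np.ones(len(a))],a[:,2],rcond=None)[0]; print('slope',c.round(4),len(a))
for o in ('gasket','jar','fan'):
    d=models.spot_point(o,p)
    if d: print(o,d[0]['uv'],ray(p,d[0]['uv'],0).round(3))
print(telemetry.get_obs()['force'],telemetry.get_obs()['clock'])
print(job.close_job())"
```

```text
slope [3.9977 2.4908 0.0352] 136
gasket [173.8, 274.9] [0.506 0.263 0.   ]
jar [241.3, 231.6] [0.582 0.145 0.   ]
fan [224.4, 116.8] [0.788 0.177 0.   ]
[ 1.03049681 -0.0580645  -0.16728447] 45.1
the job is handed in; nothing more can be done
None
```

I laid the grey disc flat on the plate's open front end and let go. I then slid it along the channel with shut fingers until it dropped into the pocket, about 46 mm along the station's x. After that I backed off, moved clear and handed the job in at 45.1 s.

**Drop:** I recognised it from the pictures. The disc's rim stopped moving between frames and its visible side became thinner. The wrist force was small and noisy, about 2 N at most, so I stopped before feeling a firm wall stop.

**Checks that agreed:**
- The visible part of the disc's top read about 23–24 mm above the bench; 23 mm means in the pocket, 26 mm would mean still on the plate.
- A gap at pocket-floor depth (15 mm) showed behind the disc's rim.
- The top view showed the disc concentric with the pocket ring.
- The gasket, jar and fan read within about 5 mm of their first measured positions, which is within the networks' error.
- The robot was touching nothing at the end.

**Check that failed:** the final plane fit for the disc's tilt gave nonsense (slope about 4, mean height 35 mm). I think the sampled area included points on the clear bridge and perhaps the gripper. The script handed the job in right after that fit, so I did not redo it. That the disc lies flat therefore rests on the earlier individual height readings, which showed no trend beyond their noise of about 2 mm.

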